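# Sieve the loose garlic cloves from the bulbs

## Robot

A 6-joint arm with a two-finger parallel gripper is mounted at the origin on the work surface. World frame = base frame: x ahead of the robot, y to its left, z up, the work surface at z = 0. Lengths are in m, angles in rad, forces in N, time in s.
With the tool pointing down it reaches from about 0.25 to 0.775 m from the base axis. Payload 4 kg.
Tool frame: the origin (TCP) lies at the centre of the arm's flange, where the gripper is bolted on; the fingertips stand 199 mm ahead of it and the grasp point (between the pads) lies 180 mm ahead of it (robot.tcp_to_tips is the z of the fingertips in the tool frame, in m); z points along the fingers, y is the line along which they close (so a half turn about z gives the same grasp; the last joint's range is limited). The gripper opens to 94 mm and grips with 3 to 60 N. Pads are 16 mm wide; open, the fingers measure 119 mm over their backs; the gripper's body (75 mm by 177 mm) begins 78 mm behind the grasp point.
Start: joints at [1.014, 0.087, 1.371, -0, 1.684, -0.103], TCP at [0.241, 0.494, 0.405] pointing down, gripper open.
Joint ranges: [-3.1, 3.1], [-0.76, 2.03], [0.27, 2.55], [-1.08, 4.22], [0.17, 2.65], [-2.57, 2.57]. Speed limits (rad/s): [2.79, 2.79, 3.14, 3.14, 3.14, 3.14].

## Interface

Orientations are given as [roll, pitch, yaw] about the fixed x, y, z axes, in that order (R = Rz(yaw) Ry(pitch) Rx(roll)).
In Python, from bench import robot gives the robot as it stands.
- The arm moves only by the tool play_rows, never from a script. Its arguments are lists of equal length, an entry for each row: "translation": the shift along the tool's x, y, z scaled (see below), a list of three; "twist": the turn, a rotation vector about the tool's x, y, z scaled (see below), a list of three; "gripper": the opening, from -1 (shut) to 1 (fully open). A call has 1 to 8 rows; each row shifts and turns the commanded pose from where the row before left it, along the tool's axes as they then stand; what a row does not reach is not made up. The controller multiplies each number of a shift by 0.04 m and each number of a turn by 0.1 rad. A row lasts 1/10 s, in which the tool goes at most 50 mm and 8.59 degrees, less where a joint would pass 70% of its speed; a pose out of reach is approached as far as the arm can. A call with a number of a shift or a turn outside -1 to 1 is refused whole. A call with a gripper value outside its range is refused whole. The fingers move at their own pace and stop on an object; the grip force is fixed at half the most. Time passes only in rows, so rows that do not move let the fingers close. It gives the time, the measured TCP pose, the force, the opening and the grip force at its end, in the units of the state.
- robot.get_obs(): the state, without advancing time (a new reading comes with each control period).
- robot.snapshot(name): name is "scene" or "top" or "wrist"; returns the picture (384x512x3 uint8, red, green, blue); there is no depth.
- robot.camera_model(name): a dict with "camera_matrix" (3x3 intrinsics, pixels), "k1" (the pictures are not rectified: a ray, as slopes to the right and down, at radius r is drawn at 1 + k1 r^2 times it, then the intrinsics apply), "rvec" (rotation vector, rad) and "tvec" (3), from world to camera coordinates, as OpenCV has them. Camera axes: x right, y down, z forward; pixel columns grow to the right and rows downward; lengths in m; the calibration is good to about 2 mm. A picture is of the moment at which its call begins: read the wrist's pose just before it. camera_model takes no time and is no camera call; for the wrist camera it gives the pose at the moment of the call.
- robot.close_job(): hands the job in; it is judged then, once.
Trained networks look in the newest picture that a camera, given by its name, has taken for a name from the list of things; names that differ only in an ending like _2 or _b are one class to them, and where a whole thing is asked for, a point or a joint stands for the part that bears it (a point fixed in the world has none). Each returns a list of dicts, best first, with "score" (0 to 1); they miss things now and then, are a little off and sometimes report something else, mostly with a low value. They report only what shows in the picture. A call takes as long as a camera call.
- robot.recognise(name, camera): "centre" ([x, y, z] in m, in world coordinates, good to about 4 mm: the middle of the surface that is visible of it).
- robot.spot_point(name, camera): "centre" ([x, y, z] in m, in world coordinates, good to about 4 mm: a listed point, or the origin of a listed thing).
The state is a dict: "time": time; "joint_positions": joint angles; "qvel": joint speeds; "joint_torque": joint torques, N m; "tool_pos": TCP position; "ee_rot": TCP orientation; "wrist_force": force on the tool from outside, world axes, zero at the start; "wrist_torque": the same for the moment, N m; "width": finger opening in m; "finger_force": force on a finger pad.
Only numpy, scipy, OpenCV 4.12 (cv2) and the standard library are available. Lean on these libraries where they do the work, as an engineer would, in place of code of your own. Each camera call takes 0.05 s, during which the arm holds its last target. There are 200 camera calls.

## Task

Sort this garlic, loose cloves into the blue bowl and whole bulbs onto the red tray: shake the bamboo sieve over the bowl until all its cloves have dropped through, and only then tip the bulbs that stay in it out onto the tray; cloves and bulbs already lying on the counter or the tray are put where they belong by hand, but no clove is picked out of the sieve with the fingers. Lay the two chopsticks side by side across the bowl, reaching past its rim at both ends, and leave the empty sieve standing level on the pair over the middle of the bowl, ready for the next batch. Leave the garlic keeper and the spoon where they are.

Things in the scene. Friction and masses are not known exactly. Their poses are not given: they have to be found in the camera images.
- sieve: Bamboo sieve: frame 190 long (its x) x 131 wide (y), 0.26 kg, side and back (+x) walls 44 high, 4 thick. Origin: centre of the flat underside, z up. Its front end (-x, towards the robot at the start) has no wall but a solid lip sloping up at 22 degrees, from x = -62 (z 7) to -93 (z 20): tipped front down 45 to 60 degrees, the bulbs roll out over it.
- sieve_floor (a point): Sieve's floor: middle, 11 above the underside. Two lengthwise split-bamboo slats at y = +/-22.5, 13 wide, hollow side up; open 32 mm slots at y = 0 and +/-45 between x = -60 and 91. A clove lies along a slat's hollow and stays while carried smoothly and level, but rolls off into a slot when the sieve is jerked sideways (along y) harder than about 3 m/s2.
- sieve_grip (a point): Middle of the sieve's handle bar, 130 straight above its underside's centre: the bar runs along the sieve's y, 14 wide (x) x 16 tall (z), 130 clear between its end posts; 45 free between it and the bulbs. The frame is too small to stand on the bowl's rim by itself.
- stick_a: Bamboo cooking chopstick with a dark red butt end, square bar 300 x 8 x 8 along its own x (butt at -x). Origin: centre of its underside, z up. 15 g. Starts lying on the counter beside the other between bowl and tray.
- stick_a_butt (a point): Butt end of chopstick a, on its axis 148 from the middle.
- stick_a_tip (a point): Plain end of chopstick a, on its axis 148 from the middle.
- stick_b: Bamboo cooking chopstick with a dark red butt end, square bar 300 x 8 x 8 along its own x (butt at -x). Origin: centre of its underside, z up. 15 g. Starts lying on the counter beside the other between bowl and tray.
- stick_b_butt (a point): Butt end of chopstick b, on its axis 148 from the middle.
- stick_b_tip (a point): Plain end of chopstick b, on its axis 148 from the middle.
- bowl: Wide blue ceramic bowl, 256 across the rim, 62 high, wall 5, inner floor 6 above its underside and about 150 wide. Origin: centre of the underside, z up. 0.9 kg, stands loose on the counter.
- tray: Red plastic tray 240 (its x) x 220 (its y), walls 28 high and 4 thick, floor 4 thick. Origin: centre of the underside, z up. Loose, 0.35 kg.
- clove1: Loose garlic clove, 24 thick, 34 long along its x, ivory or pinkish, 11 g. Origin: its centre. Starts in the sieve lying along a slat; may be absent (None).
- clove2: Loose garlic clove, 24 thick, 34 long along its x, ivory or pinkish, 11 g. Origin: its centre. Starts in the sieve lying along a slat; may be absent (None).
- clove3: Loose garlic clove, 24 thick, 34 long along its x, ivory or pinkish, 11 g. Origin: its centre. Starts in the sieve lying along a slat; may be absent (None).
- clove4: Loose garlic clove, 24 thick, 34 long along its x, ivory or pinkish, 11 g. Origin: its centre. Starts in the sieve lying along a slat; may be absent (None).
- clove5: Loose garlic clove, 24 thick, 34 long along its x, ivory or pinkish, 11 g. Origin: its centre. Starts in the sieve lying along a slat; may be absent (None).
- clove6: Loose garlic clove, 24 thick, 34 long along its x, ivory or pinkish, 11 g. Origin: its centre. Starts lying on the counter; may be absent (None).
- clove7: Loose garlic clove, 24 thick, 34 long along its x, ivory or pinkish, 11 g. Origin: its centre. Starts lying on the red tray; may be absent (None).
- bulb1: Whole garlic bulb, round, 46 across, with a thin 11 mm neck along its z, 45 g. Origin: centre of the round part. Starts in the sieve; too big for its slots; may be absent (None).
- bulb2: Whole garlic bulb, round, 46 across, with a thin 11 mm neck along its z, 45 g. Origin: centre of the round part. Starts in the sieve; too big for its slots; may be absent (None).
- bulb3: Whole garlic bulb, round, 46 across, with a thin 11 mm neck along its z, 45 g. Origin: centre of the round part. Starts in the sieve; too big for its slots; may be absent (None).
- bulb4: Whole garlic bulb, round, 46 across, with a thin 11 mm neck along its z, 45 g. Origin: centre of the round part. Starts on the counter; may be absent (None).
- keeper: White ceramic garlic keeper with terracotta lid, 116 across, 138 high. Bystander at the far side. Origin: centre of the underside.
- spoon: Stainless soup spoon 190 long along its x, 12 high. Bystander lying near the robot. Origin: middle, at counter height.

How it is judged:
By the outcome, as a careful person would: the job done as asked, in the order asked, and still so for the second after the job is handed in, with the robot touching nothing.
Of clove1, clove2, clove3, clove4, clove5 only 3 to 5 are there at a start; the rules pass over those that are not, and their reading is None.
Of bulb1, bulb2, bulb3 only 2 to 3 are there at a start; the rules pass over those that are not, and their reading is None.
Of clove6, clove7, bulb4 only 2 to 3 are there at a start; the rules pass over those that are not, and their reading is None.
At some moment in a run one of tray, bulb4, clove6 may be knocked a few centimetres aside while the robot is not near it.
It also fails if it takes over 210 s, if anything falls off the work surface, if the arm or the gripper's body presses on something with over 40 N, if the wrist force passes 120 N, or if a joint passes its speed limit or range.

## Working session

There is one attempt and no reset: what is moved stays moved. The work goes in short steps, Python scripts to look and compute and a tool call to move; the robot and the scene stay as the last step left them, time stands still between calls to the robot, and variables do not carry over. Pictures are saved under pics/ and viewed, at most 14 in all, crops included, and the job is handed in when it is done.

Besides the shell and the picture viewer there is one more tool, called after "Call:" as name(argument=value, ...), one argument or row to a line, values as JSON. play_rows: Moves the arm, as the interface text tells. Its arguments: {"type":"object","properties":{"translation":{"type":"array","items":{"type":"array","items":{"type":"number","minimum":-1,"maximum":1}}},"twist":{"type":"array","items":{"type":"array","items":{"type":"number","minimum":-1,"maximum":1}}},"gripper":{"type":"array","items":{"type":"number"}}},"required":["translation","twist","gripper"]}

```bash
ls; mkdir -p pics; cat > h.py <<'E'
import numpy as np, cv2
from bench import robot
def save(cam,fn):
    im=robot.snapshot(cam); cv2.imwrite('pics/'+fn,im[:,:,::-1]); return im
def rec(names,cam,f='spot_point',n=3):
    for k in names:
        r=getattr(robot,f)(k,cam)
        print(cam,k,[(np.round(d['centre'],3).tolist(),round(d['score'],2)) for d in r[:n]])
def ray(cam,px,z):
    m=robot.camera_model(cam);K=np.array(m['camera_matrix']);R=cv2.Rodrigues(np.array(m['rvec'],float))[0];t=np.array(m['tvec'],float).ravel()
    out=[]
    for u,v in px:
        d=cv2.undistortPoints(np.array([[[u,v]]],float),K,np.array([m['k1'],0,0,0.]))[0,0]
        w=R.T@np.array([d[0],d[1],1]);c=-R.T@t
        out.append((c+w*(z-c[2])/w[2]).round(4).tolist())
    return out
E
python3 - <<'E'
from h import *
a=save('scene','s0.png');b=save('top','t0.png')
rec(['sieve','sieve_grip','stick_a','stick_a_butt','stick_a_tip','bowl','tray','keeper','spoon'],'top')
rec(['clove1','bulb1'],'top',n=9)
rec(['sieve','sieve_grip','stick_a_butt','stick_a_tip','bowl','tray'],'scene')
rec(['clove1','bulb1'],'scene',n=9)
o=robot.get_obs();print(o['time'],o['tool_pos'],o['ee_rot'],o['width'],o['wrist_force'])
E
```

```text
pics
top sieve [([0.562, -0.344, 0.002], 0.75)]
top sieve_grip [([0.561, -0.342, 0.128], 0.86)]
top stick_a [([0.544, 0.152, 0.004], 0.78), ([0.537, 0.197, 0.002], 0.76), ([0.559, -0.318, 0.022], 0.7)]
top stick_a_butt [([0.398, 0.168, 0.004], 0.64), ([0.564, -0.342, 0.129], 0.43)]
top stick_a_tip [([0.693, 0.136, 0.005], 0.78), ([0.593, -0.326, 0.018], 0.44)]
top bowl [([0.599, -0.034, -0.001], 0.92)]
top tray [([0.507, 0.424, 0.0], 0.73)]
top keeper [([0.775, -0.228, 0.002], 0.61)]
top spoon [([0.32, -0.194, -0.002], 0.81), ([0.554, -0.365, 0.021], 0.24)]
top clove1 [([0.556, -0.366, 0.022], 0.64), ([0.426, -0.186, 0.006], 0.55), ([0.56, -0.32, 0.021], 0.46), ([0.592, -0.324, 0.021], 0.38)]
top bulb1 [([0.633, -0.313, 0.033], 0.46), ([0.622, -0.392, 0.033], 0.45), ([0.317, -0.192, -0.004], 0.42)]
scene sieve [([0.562, -0.343, -0.0], 0.66)]
scene sieve_grip [([0.561, -0.343, 0.129], 0.58), ([0.683, 0.184, 0.007], 0.31)]
scene stick_a_butt [([0.401, 0.168, 0.003], 0.65), ([0.557, -0.319, 0.02], 0.23)]
scene stick_a_tip [([0.691, 0.132, 0.002], 0.62), ([0.556, -0.366, 0.026], 0.18)]
scene bowl [([0.601, -0.031, -0.002], 0.77), ([0.4, 0.166, 0.002], 0.48)]
scene tray [([0.505, 0.42, -0.0], 0.59)]
scene clove1 [([0.597, -0.328, 0.022], 0.58), ([0.432, -0.191, 0.015], 0.53), ([0.553, -0.366, 0.024], 0.5), ([0.561, -0.32, 0.022], 0.47)]
scene bulb1 [([0.624, -0.392, 0.03], 0.63), ([0.391, 0.221, 0.008], 0.54), ([0.426, 0.068, 0.025], 0.46), ([0.631, -0.316, 0.034], 0.43)]
1.05 [0.24111746 0.4943264  0.4046989 ] [3.14154083e+00 2.45443083e-05 2.68780168e+00] 0.09409708333160288 [ 0.29432979  0.70222698 -0.19304213]
```

View pics/s0.png

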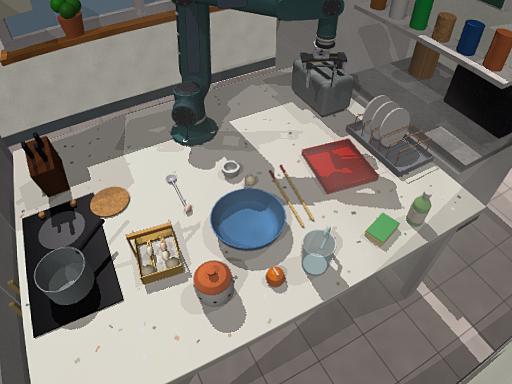

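View pics/t0.png

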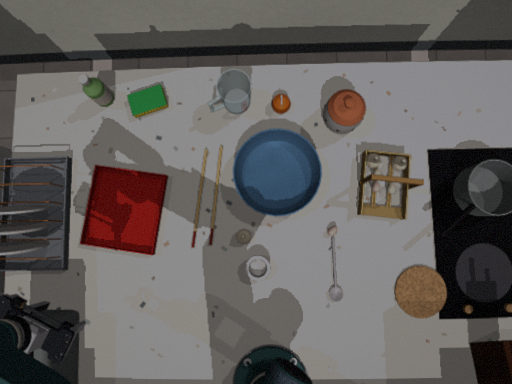

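The scene view shows the sieve at (155,250), bowl (248,220), sticks (290,195), tray (340,165), a clove by the spoon (189,210) and a bulb (250,180). The top view agrees. Next I zoom in on the tray, the sieve and the loose garlic.

```bash
python3 - <<'E'
from h import *
b=cv2.imread('pics/t0.png')
a=cv2.resize(b[155:265,75:235],(800,550)[:1]+(550,),interpolation=3)
L=cv2.resize(b[160:260,75:175],(400,400),interpolation=3);R=cv2.resize(b[140:225,345:430],(400,400),interpolation=3)
M=cv2.resize(b[220:300,230:350],(400,200)[:1]+(200,),interpolation=3)
s=cv2.imread('pics/s0.png');T=cv2.resize(s[130:200,300:380],(400,200),interpolation=3)
cv2.imwrite('pics/c0.png',np.vstack([np.hstack([L,R]),np.hstack([M,T])]))
print(ray('top',[(206,149),(195,246),(221,146),(211,243)],.006), ray('top',[(258,267),(332,230),(244,237)],.02))
E
```

```text
[[0.6862, 0.1783, 0.006], [0.3944, 0.212, 0.006], [0.6943, 0.1324, 0.006], [0.4024, 0.1645, 0.006]] [[0.3315, 0.0267, 0.02], [0.4335, -0.1906, 0.02], [0.4183, 0.0658, 0.02]]
```

View pics/c0.png

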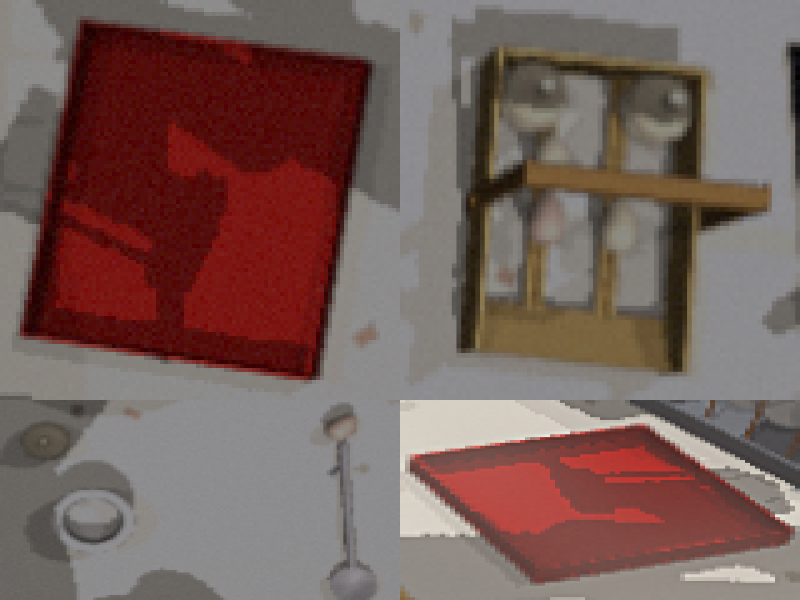

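The top crop shows an empty tray. The sieve holds two bulbs and three visible cloves, and is turned slightly. bulb4 sits upright by a small white mortar, and clove6 touches the spoon's end. I'll start with bulb4.

```bash
cat >> h.py <<'E'
def go(x,y,z,yaw,rot=None):
    "shift of the TCP (tool down) in row units, after turning to yaw"
    o=robot.get_obs(); d=np.array([x,y,z])-o['tool_pos']; y0=o['ee_rot'][2]
    dy=(yaw-y0+np.pi)%(2*np.pi)-np.pi
    c,s=np.cos(yaw),np.sin(yaw)
    t=np.array([c*d[0]+s*d[1], s*d[0]-c*d[1], -d[2]])/.04
    print('twist z units',round(-dy/.1,2),'shift units',t.round(2),'rows',round(np.abs(t[:2]).max(),1), 'j6 end ~',round(np.arctan2(y,x)+np.pi/2-y0-dy,2))
E
python3 -c "
from h import *
go(.421,.067,.30,np.pi)
print(ray('top',[(371.6,177.2),(423.2,181.9)],.138))"
```

```text
twist z units -4.54 shift units [ -4.5  -10.68   2.62] rows 10.7 j6 end ~ -1.41
[[0.5687, -0.279, 0.138], [0.5532, -0.4143, 0.138]]
```

Call:
play_rows(
  translation=[
    [0, 0, 0],
    [0, 0, 0],
    [0, 0, 0],
    [0, 0, 0],
    [0, 0, 0],
    [-0.4, -0.97, 0.24],
    [-0.4, -0.97, 0.24],
    [-0.4, -0.97, 0.24],
  ],
  twist=[
    [0, 0, -0.91],
    [0, 0, -0.91],
    [0, 0, -0.91],
    [0, 0, -0.91],
    [0, 0, -0.9],
    [0, 0, 0],
    [0, 0, 0],
    [0, 0, 0],
  ],
  gripper=[1, 1, 1, 1, 1, 1, 1, 1],
)

```text
time: 1.85
tool_pos: [0.2893, 0.3769, 0.3756]
ee_rot: [3.141, 0.0, -3.14]
wrist_force: [0.2, -0.0, 1.3]
width: 0.0942
finger_force: 0.0
```

Call:
play_rows(
  translation=[
    [-0.4, -0.97, 0.24],
    [-0.4, -0.97, 0.24],
    [-0.4, -0.97, 0.24],
    [-0.4, -0.97, 0.24],
    [-0.4, -0.97, 0.24],
    [-0.4, -0.97, 0.24],
    [-0.4, -0.97, 0.24],
    [-0.5, -0.97, 0.24],
  ],
  twist=[
    [0, 0, 0],
    [0, 0, 0],
    [0, 0, 0],
    [0, 0, 0],
    [0, 0, 0],
    [0, 0, 0],
    [0, 0, 0],
    [0, 0, 0],
  ],
  gripper=[1, 1, 1, 1, 1, 1, 1, 1],
)

```text
time: 2.65
tool_pos: [0.4213, 0.0659, 0.2991]
ee_rot: [3.141, 0.001, -3.141]
wrist_force: [0.3, -0.1, 0.0]
width: 0.0943
finger_force: 0.0
```

```bash
python3 - <<'E'
from h import *
save('wrist','w1.png'); rec(['bulb4'],'wrist'); rec(['bulb4'],'wrist','recognise')
o=robot.get_obs();print(o['time'],o['tool_pos'],o['ee_rot'])
d=robot.spot_point('bulb4','wrist')
if d: go(*d[0]['centre'][:2],.203,np.pi)
E
```

```text
wrist bulb4 [([0.42, 0.068, 0.019], 0.64)]
wrist bulb4 [([0.413, 0.069, 0.034], 0.97)]
2.8 [0.42166998 0.06566011 0.29843846] [ 3.14148763e+00 -1.56042536e-03  3.13666530e+00]
twist z units -0.03 shift units [0.05 0.03 2.4 ] rows 0.0 j6 end ~ -1.41
```

View pics/w1.png

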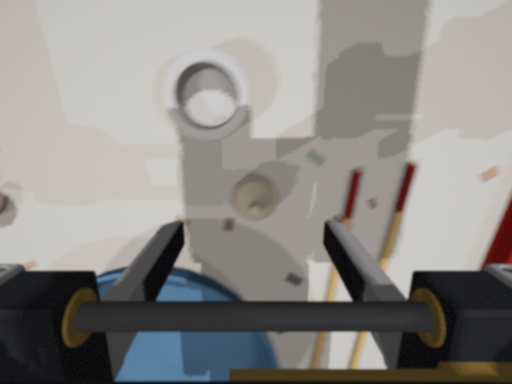

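The wrist view shows bulb4 at (255,197), between the fingers, with the mortar clear at (208,88). I'll grasp it and carry it to the tray.

Call:
play_rows(
  translation=[
    [0, 0, 0.8],
    [0, 0, 0.8],
    [0, 0, 0.8],
    [0, 0, 0],
    [0, 0, 0],
    [0, 0, 0],
    [0, 0, 0],
    [0, 0, 0],
  ],
  twist=[
    [0, 0, 0],
    [0, 0, 0],
    [0, 0, 0],
    [0, 0, 0],
    [0, 0, 0],
    [0, 0, 0],
    [0, 0, 0],
    [0, 0, 0],
  ],
  gripper=[1, 1, 1, -1, -1, -1, -1, -1],
)

```text
time: 3.65
tool_pos: [0.4213, 0.0679, 0.2037]
ee_rot: [3.141, 0.001, -3.141]
wrist_force: [0.4, 0.9, 0.0]
width: 0.0575
finger_force: 0.0
```

Call:
play_rows(
  translation=[
    [0, 0, -0.8],
    [0, 0, -0.8],
    [0, 0, -0.8],
    [-0.39, 0.98, 0],
    [-0.39, 0.98, 0],
    [-0.39, 0.98, 0],
    [-0.39, 0.98, 0],
    [-0.39, 0.98, 0],
  ],
  twist=[
    [0, 0, 0],
    [0, 0, 0],
    [0, 0, 0],
    [0, 0, 0],
    [0, 0, 0],
    [0, 0, 0],
    [0, 0, 0],
    [0, 0, 0],
  ],
  gripper=[-1, -1, -1, -1, -1, -1, -1, -1],
)

```text
time: 4.45
tool_pos: [0.4996, 0.2653, 0.2994]
ee_rot: [3.141, 0.001, -3.141]
wrist_force: [-0.0, 0.6, -0.3]
width: 0.0004
finger_force: 0.0
```

```bash
python3 - <<'E'
from h import *
save('top','t1.png'); rec(['tray','clove6'],'top')
o=robot.get_obs();print(o['time'],o['tool_pos'],o['width'],o['finger_force'])
go(.56,.42,.212,np.pi)
E
```

```text
top tray [([0.506, 0.42, -0.001], 0.78)]
top clove6 [([0.559, -0.321, 0.023], 0.64), ([0.563, -0.347, 0.002], 0.6), ([0.595, -0.326, 0.022], 0.55)]
4.6 [0.49945283 0.26538255 0.29857334] 0.0007046111404046773 0.0
twist z units 0.03 shift units [-1.51  3.87  2.16] rows 3.9 j6 end ~ 5.36
```

The fingers are slow and hadn't closed before the lift. I'll go back with them open and give them longer.

Call:
play_rows(
  translation=[
    [0.39, -0.98, 0],
    [0.39, -0.98, 0],
    [0.39, -0.98, 0],
    [0.39, -0.98, 0],
    [0.39, -0.98, 0],
    [0, 0, 0],
    [0, 0, 0],
    [0, 0, 0],
  ],
  twist=[
    [0, 0, 0],
    [0, 0, 0],
    [0, 0, 0],
    [0, 0, 0],
    [0, 0, 0],
    [0, 0, 0],
    [0, 0, 0],
    [0, 0, 0],
  ],
  gripper=[1, 1, 1, 1, 1, 1, 1, 1],
)

```text
time: 5.4
tool_pos: [0.4212, 0.0678, 0.2994]
ee_rot: [3.141, 0.001, -3.142]
wrist_force: [0.5, 0.5, -0.0]
width: 0.0611
finger_force: 0.0
```

```bash
python3 - <<'E'
from h import *
save('wrist','w2.png'); rec(['bulb4'],'wrist')
o=robot.get_obs();print(o['time'],o['tool_pos'],o['width'])
d=robot.spot_point('bulb4','wrist')
if d: go(*d[0]['centre'][:2],.203,np.pi)
E
```

```text
wrist bulb4 [([0.423, 0.07, 0.022], 0.55)]
5.5 [0.42143834 0.06832366 0.29917383] 0.06907633653586603
twist z units 0.02 shift units [-0.04  0.05  2.4 ] rows 0.0 j6 end ~ 4.88
```

Call:
play_rows(
  translation=[
    [0, 0, 0],
    [0, 0.05, 0.6],
    [0, 0, 0.6],
    [0, 0, 0.6],
    [0, 0, 0.6],
    [0, 0, 0],
    [0, 0, 0],
    [0, 0, 0],
  ],
  twist=[
    [0, 0, 0],
    [0, 0, 0],
    [0, 0, 0],
    [0, 0, 0],
    [0, 0, 0],
    [0, 0, 0],
    [0, 0, 0],
    [0, 0, 0],
  ],
  gripper=[1, 1, 1, 1, 1, -1, -1, -1],
)

```text
time: 6.35
tool_pos: [0.4215, 0.0699, 0.2035]
ee_rot: [3.141, 0.0, -3.141]
wrist_force: [-0.3, -0.5, 0.2]
width: 0.0733
finger_force: 0.0
```

Call:
play_rows(
  translation=[
    [0, 0, 0],
    [0, 0, 0],
    [0, 0, 0],
    [0, 0, 0],
    [0, 0, 0],
    [0, 0, -0.8],
    [0, 0, -0.8],
    [0, 0, -0.8],
  ],
  twist=[
    [0, 0, 0],
    [0, 0, 0],
    [0, 0, 0],
    [0, 0, 0],
    [0, 0, 0],
    [0, 0, 0],
    [0, 0, 0],
    [0, 0, 0],
  ],
  gripper=[-1, -1, -1, -1, -1, -1, -1, -1],
)

```text
time: 7.15
tool_pos: [0.4209, 0.0695, 0.2998]
ee_rot: [3.142, -0.001, -3.142]
wrist_force: [0.6, -0.1, -0.9]
width: 0.0447
finger_force: 30.0
```

Call:
play_rows(
  translation=[
    [-0.39, 0.98, 0],
    [-0.39, 0.98, 0],
    [-0.39, 0.98, 0],
    [-0.39, 0.98, 0],
    [-0.39, 0.98, 0],
    [-0.39, 0.98, 0],
    [-0.39, 0.98, 0],
    [-0.39, 0.98, 0],
  ],
  twist=[
    [0, 0, 0],
    [0, 0, 0],
    [0, 0, 0],
    [0, 0, 0],
    [0, 0, 0],
    [0, 0, 0],
    [0, 0, 0],
    [0, 0, 0],
  ],
  gripper=[-1, -1, -1, -1, -1, -1, -1, -1],
)

```text
time: 7.95
tool_pos: [0.5463, 0.3848, 0.2985]
ee_rot: [-3.141, -0.001, -3.141]
wrist_force: [0.3, -0.5, -0.1]
width: 0.0445
finger_force: 30.0
```

Call:
play_rows(
  translation=[
    [-0.35, 0.9, 0.4],
    [0, 0, 0.6],
    [0, 0, 0.6],
    [0, 0, 0.56],
    [0, 0, 0],
    [0, 0, 0],
    [0, 0, 0],
    [0, 0, 0],
  ],
  twist=[
    [0, 0, 0],
    [0, 0, 0],
    [0, 0, 0],
    [0, 0, 0],
    [0, 0, 0],
    [0, 0, 0],
    [0, 0, 0],
    [0, 0, 0],
  ],
  gripper=[-1, -1, -1, -1, 0.5, 0.5, 0.5, 0.5],
)

```text
time: 8.75
tool_pos: [0.5605, 0.4194, 0.2151]
ee_rot: [3.139, 0.003, -3.142]
wrist_force: [0.8, -0.7, 0.6]
width: 0.0699
finger_force: 0.0
```

Call:
play_rows(
  translation=[
    [0, 0, -0.8],
    [0, 0, -0.8],
    [0, 0, -0.8],
    [0.22, -1, 0],
    [0.22, -1, 0],
    [0.22, -1, 0],
    [0.22, -1, 0],
    [0.22, -1, 0],
  ],
  twist=[
    [0, 0, 0],
    [0, 0, 0],
    [0, 0, 0],
    [0, 0, 0],
    [0, 0, 0],
    [0, 0, 0],
    [0, 0, 0],
    [0, 0, 0],
  ],
  gripper=[0.5, 0.5, 0.5, 0.5, 0.5, 0.5, 0.5, 0.5],
)

```text
time: 9.55
tool_pos: [0.5154, 0.2177, 0.3105]
ee_rot: [3.141, 0.003, -3.141]
wrist_force: [0.2, 0.0, 0.3]
width: 0.0702
finger_force: 0.0
```

Call:
play_rows(
  translation=[
    [0.22, -1, 0],
    [0.22, -1, 0],
    [0.22, -1, 0],
    [0.22, -1, 0],
    [0.22, -1, 0],
    [0.22, -1, 0],
    [0.22, -1, 0],
    [0.22, -1, 0],
  ],
  twist=[
    [0, 0, 0],
    [0, 0, 0],
    [0, 0, 0],
    [0, 0, 0],
    [0, 0, 0],
    [0, 0, 0],
    [0, 0, 0],
    [0, 0, 0],
  ],
  gripper=[0.5, 0.5, 0.5, 0.5, 0.5, 0.5, 0.5, 0.5],
)

```text
time: 10.35
tool_pos: [0.445, -0.1023, 0.3105]
ee_rot: [-3.14, 0.004, -3.141]
wrist_force: [0.2, -0.2, -0.3]
width: 0.0706
finger_force: 0.0
```

Call:
play_rows(
  translation=[
    [0.22, -1, 0],
    [0.22, -1, 0],
    [0, 0, 0],
  ],
  twist=[
    [0, 0, 0],
    [0, 0, 0],
    [0, 0, 0],
  ],
  gripper=[0.5, 0.5, 0.5],
)

```text
time: 10.65
tool_pos: [0.427, -0.1846, 0.3103]
ee_rot: [-3.138, 0.002, 3.135]
wrist_force: [-0.1, 1.1, 0.2]
width: 0.0709
finger_force: 0.0
```

```bash
python3 - <<'E'
from h import *
save('wrist','w3.png'); rec(['clove6','spoon'],'wrist')
o=robot.get_obs();print(o['time'],o['tool_pos'],o['ee_rot'],o['width'])
save('top','t2.png'); rec(['bulb4','clove6'],'top')
E
```

```text
wrist clove6 [([0.438, -0.188, 0.014], 0.83)]
wrist spoon [([0.316, -0.195, -0.001], 0.93)]
10.8 [ 0.42804075 -0.18066586  0.30962037] [-3.14149780e+00  1.84082061e-03  3.14115426e+00] 0.0700712679902659
top bulb4 [([0.548, 0.414, 0.028], 0.77), ([0.632, -0.311, 0.033], 0.61), ([0.623, -0.392, 0.031], 0.48)]
top clove6 [([0.389, 0.224, 0.005], 0.62), ([0.428, -0.189, 0.007], 0.51), ([0.56, -0.319, 0.02], 0.41)]
```

View pics/w3.png

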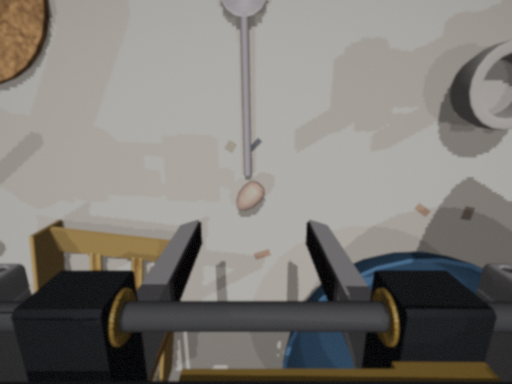

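The wrist view shows clove6 at (250,196), its long axis running up-right about 45°, with the spoon's end just above at (248,178). I'll close mainly along y, turned a little.

```bash
python3 - <<'E'
from h import *
print(ray('wrist',[(250,196)],.012),ray('wrist',[(248,178)],.004))
p=ray('wrist',[(250,196)],.012)[0]
go(p[0],p[1],.203,2.6)
E
```

```text
[[0.4338, -0.1816, 0.012]] [[0.417, -0.1837, 0.004]]
twist z units 5.44 shift units [-0.14  0.03  2.65] rows 0.1 j6 end ~ 4.86
```

Call:
play_rows(
  translation=[
    [0, 0, 0],
    [0, 0, 0],
    [0, 0, 0],
    [0, 0, 0],
    [0, 0, 0],
    [0, 0, 0],
    [-0.17, 0, 0.65],
    [0, 0, 0.6],
  ],
  twist=[
    [0, 0, 0.9],
    [0, 0, 0.9],
    [0, 0, 0.9],
    [0, 0, 0.9],
    [0, 0, 0.9],
    [0, 0, 0.9],
    [0, 0, 0],
    [0, 0, 0],
  ],
  gripper=[0.1, 0.1, 0.1, 0.1, 0.1, 0.1, 0.1, 0.1],
)

```text
time: 11.75
tool_pos: [0.435, -0.1834, 0.259]
ee_rot: [3.141, 0.003, 2.604]
wrist_force: [-0.2, -0.2, 0.6]
width: 0.0516
finger_force: 0.0
```

Call:
play_rows(
  translation=[
    [0, 0, 0.6],
    [0, 0, 0.5],
    [0, 0, 0.3],
    [0, 0, 0],
    [0, 0, 0],
    [0, 0, 0],
    [0, 0, 0],
    [0, 0, 0],
  ],
  twist=[
    [0, 0, 0],
    [0, 0, 0],
    [0, 0, 0],
    [0, 0, 0],
    [0, 0, 0],
    [0, 0, 0],
    [0, 0, 0],
    [0, 0, 0],
  ],
  gripper=[0.1, 0.1, 0.1, -1, -1, -1, -1, -1],
)

```text
time: 12.55
tool_pos: [0.4343, -0.1845, 0.2038]
ee_rot: [3.141, 0.002, 2.602]
wrist_force: [-0.1, 1.0, 2.6]
width: 0.0235
finger_force: 30.0
```

Call:
play_rows(
  translation=[
    [0, 0, 0],
    [0, 0, 0],
    [0, 0, -0.5],
    [0, 0, -1],
    [0, 0, -1],
    [0, 0, -1],
    [0, 0, 0],
  ],
  twist=[
    [0, 0, 0],
    [0, 0, 0],
    [0, 0, 0],
    [0, 0, 0],
    [0, 0, 0],
    [0, 0, 0],
    [0, 0, 0],
  ],
  gripper=[-1, -1, -1, -1, -1, -1, -1],
)

```text
time: 13.25
tool_pos: [0.4349, -0.185, 0.349]
ee_rot: [-3.142, 0.012, 2.602]
wrist_force: [0.1, -0.4, 0.6]
width: 0.0238
finger_force: 30.0
```

Call:
play_rows(
  translation=[
    [-0.27, 0.89, 0],
    [-0.27, 0.89, 0],
    [-0.27, 0.89, 0],
    [-0.27, 0.89, 0],
    [-0.27, 0.89, 0],
    [-0.27, 0.89, 0],
    [0, 0, 0.9],
    [0, 0, 0.9],
  ],
  twist=[
    [0, 0, 0],
    [0, 0, 0],
    [0, 0, 0],
    [0, 0, 0],
    [0, 0, 0],
    [0, 0, 0],
    [0, 0, 0],
    [0, 0, 0],
  ],
  gripper=[-1, -1, -1, -1, -1, -1, -1, -1],
)

```text
time: 14.05
tool_pos: [0.6, -0.0334, 0.2694]
ee_rot: [3.141, 0.001, 2.604]
wrist_force: [0.4, 0.2, -0.1]
width: 0.0235
finger_force: 30.0
```

Call:
play_rows(
  translation=[
    [0, 0, 0.9],
    [0, 0, 0],
    [0, 0, 0],
    [0, 0, 0],
    [0, 0, 0],
    [0, 0, -0.9],
    [0, 0, -0.9],
    [0, 0, -0.9],
  ],
  twist=[
    [0, 0, 0],
    [0, 0, 0],
    [0, 0, 0],
    [0, 0, 0],
    [0, 0, 0],
    [0, 0, 0],
    [0, 0, 0],
    [0, 0, 0],
  ],
  gripper=[-1, -1, 0, 0, 0, 0, 0, 0],
)

```text
time: 14.85
tool_pos: [0.5992, -0.0345, 0.346]
ee_rot: [3.14, 0.003, 2.602]
wrist_force: [0.5, -1.3, 0.8]
width: 0.0466
finger_force: 0.0
```

Call:
play_rows(
  translation=[
    [0, 0, -0.3],
    [0, 0, -0.3],
    [0, 0, -0.3],
    [0, 0, 0],
    [0, 0, 0],
    [0, 0, 0],
    [0, 0, 0],
    [0, 0, 0],
  ],
  twist=[
    [0, 0, 0.95],
    [0, 0, 0.95],
    [0, 0, 0.95],
    [0, 0, 0.95],
    [0, 0, 0.95],
    [0, 0, 0.95],
    [0, 0, 0.95],
    [0, 0, 0.95],
  ],
  gripper=[0, 0, 0, 0, 0, 0, 0, 0],
)

```text
time: 15.65
tool_pos: [0.5991, -0.0345, 0.381]
ee_rot: [3.138, 0.002, 1.838]
wrist_force: [0.1, 0.0, -1.0]
width: 0.047
finger_force: 0.0
```

Call:
play_rows(
  translation=[
    [0, 0, 0],
    [0, 0, 0],
    [0, 0, 0],
    [0, 0, 0],
    [-0.9, 0, 0],
    [-0.9, 0, 0],
    [-0.9, 0, 0],
    [-0.9, 0, 0],
  ],
  twist=[
    [0, 0, 0.95],
    [0, 0, 0.95],
    [0, 0, 0.95],
    [0, 0, 0.95],
    [0, 0, 0],
    [0, 0, 0],
    [0, 0, 0],
    [0, 0, 0],
  ],
  gripper=[0, 0, 0, 0, 0, 0, 0, 0],
)

```text
time: 16.45
tool_pos: [0.5832, -0.1787, 0.3811]
ee_rot: [3.138, 0.001, 1.462]
wrist_force: [0.8, -0.0, 0.2]
width: 0.0468
finger_force: 0.0
```

```bash
python3 - <<'E'
from h import *
im=save('wrist','w4.png'); rec(['sieve_grip','sieve'],'wrist'); rec(['clove6'],'wrist',n=6)
o=robot.get_obs();print(o['time'],o['tool_pos'],o['ee_rot'],o['width'])
go(.561,-.344,.38,1.457)
E
```

```text
wrist sieve_grip [([0.56, -0.345, 0.132], 0.89)]
wrist sieve [([0.56, -0.343, -0.002], 0.6), ([0.626, -0.39, 0.031], 0.43)]
wrist clove6 [([0.602, -0.032, 0.02], 0.75), ([0.592, -0.326, 0.021], 0.67), ([0.557, -0.322, 0.021], 0.53)]
16.65 [ 0.58338123 -0.17815201  0.38030458] [ 3.13895578e+00 -9.79504551e-05  1.46006345e+00] 0.04721142207421785
twist z units 0.03 shift units [-4.18 -0.09  0.01] rows 4.2 j6 end ~ -0.44
```

View pics/w4.png

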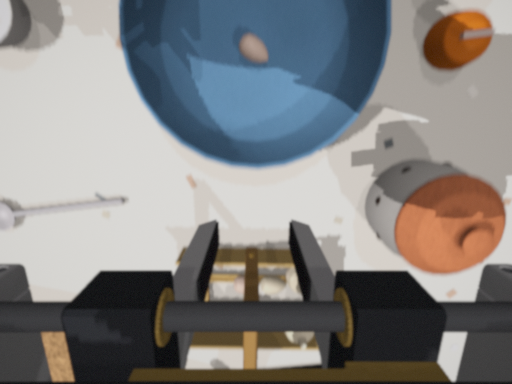

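The clove lies in the bowl at (255,48), and the handle bar is centred between the fingers. I'll go down and grip the sieve.

Call:
play_rows(
  translation=[
    [-0.84, -0.02, 0],
    [-0.84, -0.02, 0],
    [-0.84, -0.02, 0],
    [-0.84, -0.02, 0],
    [-0.84, -0.02, 0],
    [0, 0, 0.6],
    [0, 0, 0.6],
    [0, 0, 0.55],
  ],
  twist=[
    [0, 0, 0],
    [0, 0, 0],
    [0, 0, 0],
    [0, 0, 0],
    [0, 0, 0],
    [0, 0, 0],
    [0, 0, 0],
    [0, 0, 0],
  ],
  gripper=[0, 0, 0, 0, 0, 0, 0, 0],
)

```text
time: 17.45
tool_pos: [0.562, -0.3429, 0.3088]
ee_rot: [3.14, -0.0, 1.463]
wrist_force: [0.3, -0.5, 0.2]
width: 0.0467
finger_force: 0.0
```

Call:
play_rows(
  translation=[
    [0, 0, 0],
    [0, 0, 0],
    [0, 0, 0],
    [0, 0, 0],
    [0, 0, 0],
    [0, 0, 0],
    [0, 0, 0],
    [0, 0, 0],
  ],
  twist=[
    [0, 0, 0],
    [0, 0, 0],
    [0, 0, 0],
    [0, 0, 0],
    [0, 0, 0],
    [0, 0, 0],
    [0, 0, 0],
    [0, 0, 0],
  ],
  gripper=[-1, -1, -1, -1, -1, -1, -1, -1],
)

```text
time: 18.25
tool_pos: [0.5616, -0.3441, 0.3107]
ee_rot: [3.138, 0.001, 1.462]
wrist_force: [1.6, 0.5, 6.3]
width: 0.0137
finger_force: 30.0
```

Call:
play_rows(
  translation=[
    [0, 0, -0.15],
    [0, 0, -0.3],
    [0, 0, -0.4],
    [0, 0, -0.5],
    [0, 0, -0.5],
    [0, 0, -0.4],
    [0, 0, -0.2],
    [0, 0, -0.05],
  ],
  twist=[
    [0, 0, 0],
    [0, 0, 0],
    [0, 0, 0],
    [0, 0, 0],
    [0, 0, 0],
    [0, 0, 0],
    [0, 0, 0],
    [0, 0, 0],
  ],
  gripper=[-1, -1, -1, -1, -1, -1, -1, -1],
)

```text
time: 19.05
tool_pos: [0.5613, -0.3442, 0.4106]
ee_rot: [3.139, 0.001, 1.462]
wrist_force: [0.2, -0.1, -4.3]
width: 0.0133
finger_force: 29.9
```

```bash
python3 - <<'E'
from h import *
o=robot.get_obs();print(o['time'],o['tool_pos'],o['ee_rot'],o['width'],o['finger_force'],o['wrist_force'])
save('scene','s1.png'); rec(['sieve','bowl'],'scene'); rec(['clove1'],'scene',n=6)
# sieve x axis
go(.585,-.033,o['tool_pos'][2],1.46)
E
```

```text
19.05 [ 0.56134613 -0.34419178  0.41059537] [3.13914725e+00 1.38536238e-03 1.46176458e+00] 0.013305883301006086 29.942308366298676 [ 0.15921104 -0.10082755 -4.31589341]
scene sieve [([0.56, -0.344, 0.099], 0.79), ([0.684, 0.182, 0.008], 0.54), ([0.536, 0.202, -0.003], 0.37)]
scene bowl [([0.598, -0.035, -0.0], 0.58), ([0.562, -0.345, 0.111], 0.55)]
scene clove1 [([0.558, -0.32, 0.122], 0.64), ([0.592, -0.329, 0.124], 0.54), ([0.602, -0.035, 0.019], 0.43), ([0.554, -0.368, 0.127], 0.41)]
twist z units 0.02 shift units [ 7.79 -0.27 -0.08] rows 7.8 j6 end ~ 0.05
```

Call:
play_rows(
  translation=[
    [0.2, -0.02, 0],
    [0.4, -0.02, 0],
    [0.6, -0.02, 0],
    [0.8, -0.02, 0],
    [0.8, -0.02, 0],
    [0.8, -0.02, 0],
    [0.8, -0.02, 0],
    [0.8, -0.02, 0],
  ],
  twist=[
    [0, 0, 0],
    [0, 0, 0],
    [0, 0, 0],
    [0, 0, 0],
    [0, 0, 0],
    [0, 0, 0],
    [0, 0, 0],
    [0, 0, 0],
  ],
  gripper=[-1, -1, -1, -1, -1, -1, -1, -1],
)

```text
time: 20.05
tool_pos: [0.5772, -0.1339, 0.4085]
ee_rot: [-3.141, -0.001, 1.463]
wrist_force: [-0.4, 0.5, -4.6]
width: 0.0138
finger_force: 29.9
```

Call:
play_rows(
  translation=[
    [0.8, -0.02, 0],
    [0.7, -0.02, 0],
    [0.5, -0.02, 0],
    [0.3, -0.02, 0],
    [0.2, -0.02, 0.1],
    [0.08, -0.02, 0.2],
    [0, 0, 0.15],
    [0, 0, 0.1],
  ],
  twist=[
    [0, 0, 0],
    [0, 0, 0],
    [0, 0, 0],
    [0, 0, 0],
    [0, 0, 0],
    [0, 0, 0],
    [0, 0, 0],
    [0, 0, 0],
  ],
  gripper=[-1, -1, -1, -1, -1, -1, -1, -1],
)

```text
time: 20.85
tool_pos: [0.5839, -0.0343, 0.3851]
ee_rot: [-3.139, 0.0, 1.461]
wrist_force: [-0.7, -0.6, -3.5]
width: 0.0139
finger_force: 29.9
```

Call:
play_rows(
  translation=[
    [0.35, 0, 0],
    [-0.7, 0, 0],
    [0.7, 0, 0],
    [-0.7, 0, 0],
    [0.7, 0, 0],
    [-0.7, 0, 0],
    [0.7, 0, 0],
    [-0.35, 0, 0],
  ],
  twist=[
    [0, 0, 0],
    [0, 0, 0],
    [0, 0, 0],
    [0, 0, 0],
    [0, 0, 0],
    [0, 0, 0],
    [0, 0, 0],
    [0, 0, 0],
  ],
  gripper=[-1, -1, -1, -1, -1, -1, -1, -1],
)

```text
time: 21.65
tool_pos: [0.5845, -0.0305, 0.387]
ee_rot: [3.141, -0.005, 1.466]
wrist_force: [0.6, -0.4, -3.1]
width: 0.014
finger_force: 30.0
```

```bash
python3 - <<'E'
from h import *
a=save('top','t3.png');b=save('scene','s3.png');w=save('wrist','w5.png')
o=robot.get_obs();print(o['time'],o['tool_pos'],o['width'],o['wrist_force'])
rec(['clove1','bulb1'],'scene',n=8);rec(['clove1','bulb1'],'top',n=8);rec(['sieve'],'scene')
A=cv2.resize(a[120:225,225:330],(400,400),interpolation=3);B=cv2.resize(b[150:260,195:305],(400,400),interpolation=3)
cv2.imwrite('pics/c3.png',np.hstack([A,B])[:,:,::-1])
E
```

```text
21.8 [ 0.58414057 -0.03375796  0.38690116] 0.013703307534344239 [-0.32310297  0.06293642 -3.34907189]
scene clove1 [([0.566, -0.103, 0.019], 0.49), ([0.531, -0.063, 0.018], 0.42), ([0.61, -0.028, 0.016], 0.37)]
scene bulb1 [([0.651, -0.008, 0.112], 0.57), ([0.551, 0.412, 0.029], 0.52), ([0.644, -0.079, 0.105], 0.5), ([0.39, 0.223, 0.004], 0.4)]
top clove1 [([0.576, -0.078, 0.013], 0.55), ([0.567, -0.101, 0.015], 0.53)]
top bulb1 [([0.548, 0.412, 0.026], 0.46)]
scene sieve [([0.583, -0.032, 0.072], 0.78), ([0.648, -0.005, 0.11], 0.51)]
```

View pics/c3.png

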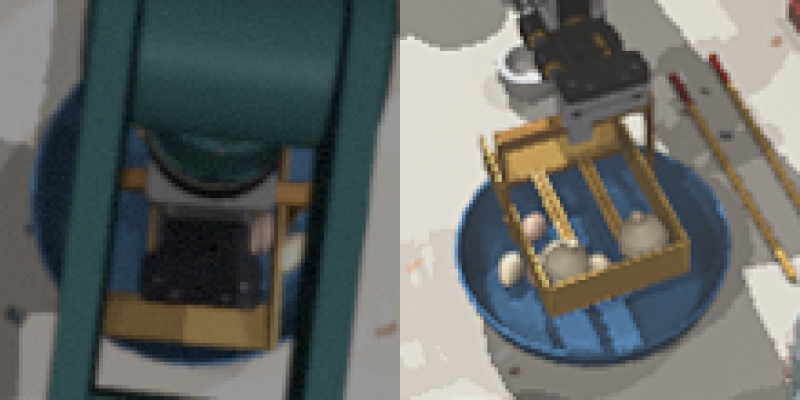

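After the shake, the crop shows cloves in the bowl at (508,265), (533,225) and (598,262), and the bulbs still in the sieve. I'll shake again harder to be sure, then lift and count.

Call:
play_rows(
  translation=[
    [0.4, 0, 0],
    [-0.9, 0, 0],
    [0.9, 0, 0],
    [-0.9, 0, 0],
    [0.9, 0, 0],
    [-0.9, 0, 0],
    [0.9, 0, 0],
    [-0.4, 0, 0],
  ],
  twist=[
    [0, 0, 0],
    [0, 0, 0],
    [0, 0, 0],
    [0, 0, 0],
    [0, 0, 0],
    [0, 0, 0],
    [0, 0, 0],
    [0, 0, 0],
  ],
  gripper=[-1, -1, -1, -1, -1, -1, -1, -1],
)

```text
time: 22.85
tool_pos: [0.5844, -0.0293, 0.3867]
ee_rot: [3.142, -0.006, 1.467]
wrist_force: [0.8, 1.3, -3.7]
width: 0.0137
finger_force: 30.0
```

Call:
play_rows(
  translation=[
    [0.4, 0, 0],
    [-0.9, 0, 0],
    [0.9, 0, 0],
    [-0.9, 0, 0],
    [0.9, 0, 0],
    [-0.9, 0, 0],
    [0.9, 0, 0],
    [-0.4, 0, 0],
  ],
  twist=[
    [0, 0, 0],
    [0, 0, 0],
    [0, 0, 0],
    [0, 0, 0],
    [0, 0, 0],
    [0, 0, 0],
    [0, 0, 0],
    [0, 0, 0],
  ],
  gripper=[-1, -1, -1, -1, -1, -1, -1, -1],
)

```text
time: 23.65
tool_pos: [0.5844, -0.0292, 0.3867]
ee_rot: [3.142, -0.006, 1.467]
wrist_force: [-0.6, 1.6, -3.2]
width: 0.0139
finger_force: 30.0
```

Call:
play_rows(
  translation=[
    [0, 0, -0.2],
    [0, 0, -0.4],
    [0, 0, -0.6],
    [0, 0, -0.6],
    [0, 0, -0.6],
    [0, 0, -0.4],
    [0, 0, -0.2],
    [0, 0, 0],
  ],
  twist=[
    [0, 0, 0],
    [0, 0, 0],
    [0, 0, 0],
    [0, 0, 0],
    [0, 0, 0],
    [0, 0, 0],
    [0, 0, 0],
    [0, 0, 0],
  ],
  gripper=[-1, -1, -1, -1, -1, -1, -1, -1],
)

```text
time: 24.45
tool_pos: [0.5839, -0.0331, 0.5086]
ee_rot: [3.138, -0.0, 1.462]
wrist_force: [0.7, 0.5, -3.0]
width: 0.0134
finger_force: 30.0
```

```bash
python3 - <<'E'
from h import *
b=save('scene','s4.png')
o=robot.get_obs();print(o['time'],o['tool_pos'],o['ee_rot'],o['width'],o['wrist_force'])
rec(['clove1','bulb1'],'scene',n=8);rec(['sieve','tray'],'scene')
cv2.imwrite('pics/c4.png',cv2.resize(b[120:260,180:340],(800,700)[:1]+(600,),interpolation=3)[:,:,::-1])
E
```

```text
24.5 [ 0.58403522 -0.03318399  0.50703369] [ 3.14074902e+00 -2.15875299e-04  1.46201105e+00] 0.01380906423027472 [-0.01713109  0.5562899  -4.98754653]
scene clove1 [([0.532, -0.061, 0.014], 0.44), ([0.568, -0.103, 0.018], 0.44), ([0.607, -0.029, 0.016], 0.38), ([0.58, -0.077, 0.023], 0.37)]
scene bulb1 [([0.393, 0.222, 0.004], 0.7), ([0.653, 0.001, 0.225], 0.63), ([0.647, -0.079, 0.224], 0.59), ([0.556, 0.411, 0.029], 0.49)]
scene sieve [([0.585, -0.026, 0.19], 0.89)]
scene tray [([0.506, 0.424, 0.002], 0.69)]
```

View pics/c4.png

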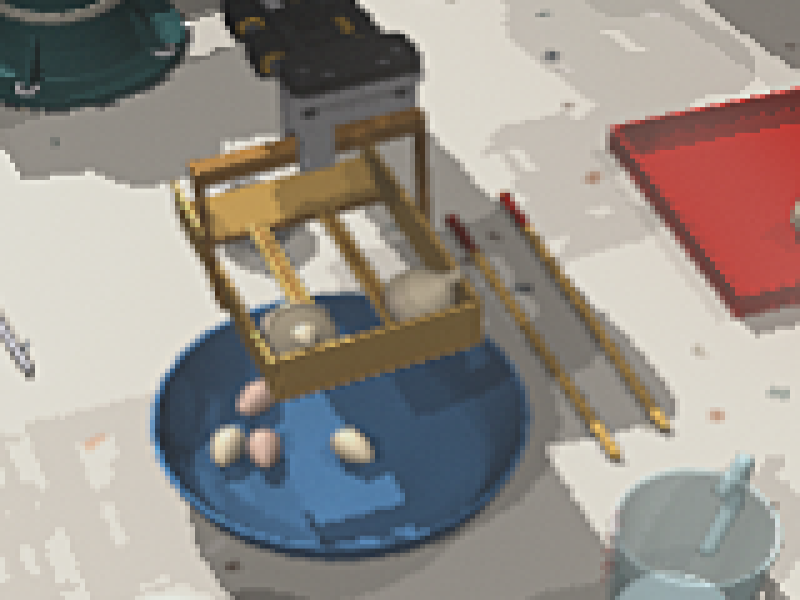

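The crop shows four cloves in the bowl, around (225-350,395-445). Only the two bulbs are left in the sieve, at (300,325) and (425,290). Now I carry the sieve over the tray.

Call:
play_rows(
  translation=[
    [0.3, -0.13, 0],
    [0.6, -0.13, 0],
    [0.9, -0.13, 0],
    [0.9, -0.13, 0],
    [0.9, -0.13, 0],
    [0.9, -0.13, 0],
    [0.9, -0.13, 0],
    [0.9, -0.13, 0],
  ],
  twist=[
    [0, 0, 0],
    [0, 0, 0],
    [0, 0, 0],
    [0, 0, 0],
    [0, 0, 0],
    [0, 0, 0],
    [0, 0, 0],
    [0, 0, 0],
  ],
  gripper=[-1, -1, -1, -1, -1, -1, -1, -1],
)

```text
time: 25.5
tool_pos: [0.5692, 0.2237, 0.5063]
ee_rot: [-3.141, -0.0, 1.462]
wrist_force: [0.4, 0.2, -3.9]
width: 0.0137
finger_force: 30.0
```

Call:
play_rows(
  translation=[
    [0.9, -0.13, 0],
    [0.9, -0.13, 0],
    [0.9, -0.13, 0],
    [0.9, -0.13, 0],
    [0.6, -0.13, 0],
    [0.4, -0.13, 0],
    [0.16, -0.12, 0.2],
    [0, 0, 0.4],
  ],
  twist=[
    [0, 0, 0],
    [0, 0, 0],
    [0, 0, 0],
    [0, 0, 0],
    [0, 0, 0],
    [0, 0, 0],
    [0, 0, 0],
    [0, 0, 0],
  ],
  gripper=[-1, -1, -1, -1, -1, -1, -1, -1],
)

```text
time: 26.3
tool_pos: [0.554, 0.4155, 0.4837]
ee_rot: [3.14, -0.002, 1.463]
wrist_force: [0.6, -0.8, -3.1]
width: 0.0137
finger_force: 30.0
```

Call:
play_rows(
  translation=[
    [0, 0, 0.5],
    [0, 0, 0.5],
    [0, 0, 0.4],
    [0, 0, 0.3],
    [0, 0, 0.2],
    [0, 0, 0.1],
    [0, 0, 0],
    [0, 0, 0],
  ],
  twist=[
    [0, 0, 0],
    [0, 0, 0],
    [0, 0, 0],
    [0, 0, 0],
    [0, 0, 0],
    [0, 0, 0],
    [0, 0, 0],
    [0, 0, 0],
  ],
  gripper=[-1, -1, -1, -1, -1, -1, -1, -1],
)

```text
time: 27.1
tool_pos: [0.5551, 0.4146, 0.4037]
ee_rot: [3.14, -0.001, 1.462]
wrist_force: [0.0, 0.2, -2.8]
width: 0.0138
finger_force: 30.0
```

```bash
python3 - <<'E'
from h import *
b=save('scene','s5.png')
o=robot.get_obs();print(o['time'],o['tool_pos'],o['ee_rot'],o['width'],o['wrist_force'])
rec(['bulb1','sieve','tray'],'scene',n=5)
save('top','t5.png');rec(['tray'],'top')
E
```

```text
27.15 [0.55511382 0.41466175 0.40394258] [ 3.13995981e+00 -1.32850050e-03  1.46167120e+00] 0.013578857754987074 [ 0.57039449 -0.78684036 -4.20936068]
scene bulb1 [([0.618, 0.372, 0.115], 0.59)]
scene sieve [([0.553, 0.42, 0.088], 0.83)]
scene tray [([0.507, 0.422, -0.002], 0.86)]
top tray [([0.505, 0.422, 0.001], 0.61)]
```

Call:
play_rows(
  translation=[
    [0, -0.22, 0.01],
    [0, -0.22, 0.01],
    [0, -0.22, 0.01],
    [0, -0.22, 0.01],
    [0, -0.22, 0.01],
    [0, -0.22, 0.01],
    [0, -0.22, 0.01],
    [0, 0, 0],
  ],
  twist=[
    [-0.5, 0, 0],
    [-0.5, 0, 0],
    [-0.5, 0, 0],
    [-0.5, 0, 0],
    [-0.5, 0, 0],
    [-0.5, 0, 0],
    [-0.5, 0, 0],
    [0, 0, 0],
  ],
  gripper=[-1, -1, -1, -1, -1, -1, -1, -1],
)

```text
time: 28.2
tool_pos: [0.4937, 0.4215, 0.3905]
ee_rot: [2.793, 0.0, 1.463]
wrist_force: [-0.1, -0.8, -4.3]
width: 0.0136
finger_force: 30.0
```

Call:
play_rows(
  translation=[
    [0, 0, 0],
    [0, 0, 0],
    [0, -0.11, 0],
    [0, -0.11, 0],
    [0, -0.11, 0],
    [0, -0.11, 0],
    [0, -0.11, 0],
    [0, -0.11, 0],
  ],
  twist=[
    [0, 0, 0],
    [0, 0, 0],
    [-0.25, 0, 0],
    [-0.25, 0, 0],
    [-0.25, 0, 0],
    [-0.25, 0, 0],
    [-0.25, 0, 0],
    [-0.25, 0, 0],
  ],
  gripper=[-1, -1, -1, -1, -1, -1, -1, -1],
)

```text
time: 29.0
tool_pos: [0.4707, 0.4239, 0.3801]
ee_rot: [2.64, -0.0, 1.462]
wrist_force: [-0.4, -0.7, -3.3]
width: 0.0138
finger_force: 30.0
```

Call:
play_rows(
  translation=[
    [0, -0.11, 0],
    [0, -0.11, 0],
    [0, -0.11, 0],
    [0, -0.11, 0],
    [0, -0.11, 0],
    [0, -0.11, 0],
    [0, -0.11, 0],
    [0, -0.11, 0],
  ],
  twist=[
    [-0.25, 0, 0],
    [-0.25, 0, 0],
    [-0.25, 0, 0],
    [-0.25, 0, 0],
    [-0.25, 0, 0],
    [-0.25, 0, 0],
    [-0.25, 0, 0],
    [-0.25, 0, 0],
  ],
  gripper=[-1, -1, -1, -1, -1, -1, -1, -1],
)

```text
time: 29.8
tool_pos: [0.4418, 0.4271, 0.3605]
ee_rot: [2.44, -0.0, 1.462]
wrist_force: [0.4, -0.5, -3.4]
width: 0.0137
finger_force: 30.0
```

```bash
python3 - <<'E'
from h import *
b=save('scene','s6.png')
o=robot.get_obs();print(o['time'],o['tool_pos'],o['ee_rot'],o['width'],o['wrist_force'])
rec(['bulb1','sieve','tray'],'scene',n=5)
cv2.imwrite('pics/c6.png',cv2.resize(b[70:230,270:430],(600,600),interpolation=3)[:,:,::-1])
E
```

```text
29.85 [0.44125325 0.42715086 0.35969533] [2.44014022e+00 6.63600752e-04 1.46237455e+00] 0.01370286024094005 [-1.37228422 -0.64944386 -4.46348917]
scene bulb1 [([0.412, 0.408, 0.024], 0.44), ([0.419, 0.455, 0.025], 0.39), ([0.556, 0.41, 0.031], 0.35)]
scene sieve [([0.645, 0.411, 0.114], 0.87), ([0.581, -0.078, 0.02], 0.75)]
scene tray [([0.506, 0.425, -0.001], 0.77), ([0.532, -0.061, 0.017], 0.62), ([0.388, 0.22, 0.006], 0.54)]
```

View pics/c6.png

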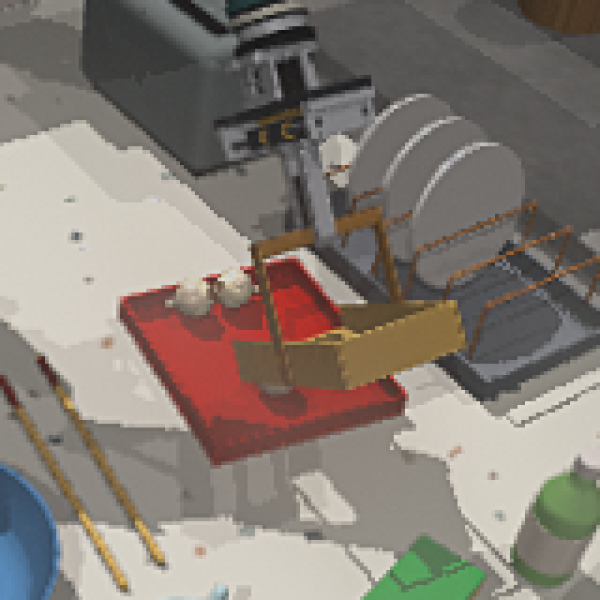

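All three bulbs are in the tray, at (190,297), (235,288) and (275,385) in the crop. I'll level the sieve and park it back on the free counter spot.

Call:
play_rows(
  translation=[
    [0, 0.45, 0.02],
    [0, 0.45, 0.02],
    [0, 0.45, 0.02],
    [0, 0.45, 0.02],
    [0, 0.45, 0.02],
    [0, 0.45, 0.02],
    [0, 0.45, 0.02],
    [0, 0, -0.4],
  ],
  twist=[
    [1, 0, 0],
    [1, 0, 0],
    [1, 0, 0],
    [1, 0, 0],
    [1, 0, 0],
    [1, 0, 0],
    [1, 0, 0],
    [0, 0, 0],
  ],
  gripper=[-1, -1, -1, -1, -1, -1, -1, -1],
)

```text
time: 30.8
tool_pos: [0.5609, 0.413, 0.4154]
ee_rot: [-3.137, 0.005, 1.458]
wrist_force: [0.3, -0.0, -3.7]
width: 0.014
finger_force: 30.0
```

Call:
play_rows(
  translation=[
    [0, 0, -0.8],
    [-0.94, 0.11, 0],
    [-0.94, 0.11, 0],
    [-0.94, 0.11, 0],
    [-0.94, 0.11, 0],
    [-0.94, 0.11, 0],
    [-0.94, 0.11, 0],
    [-0.94, 0.11, 0],
  ],
  twist=[
    [0, 0, 0],
    [0, 0, 0],
    [0, 0, 0],
    [0, 0, 0],
    [0, 0, 0],
    [0, 0, 0],
    [0, 0, 0],
    [0, 0, 0],
  ],
  gripper=[-1, -1, -1, -1, -1, -1, -1, -1],
)

```text
time: 31.6
tool_pos: [0.5595, 0.1475, 0.4525]
ee_rot: [3.138, 0.001, 1.461]
wrist_force: [-0.0, 0.3, -2.9]
width: 0.0136
finger_force: 30.0
```

Call:
play_rows(
  translation=[
    [-0.94, 0.11, 0],
    [-0.94, 0.11, 0],
    [-0.94, 0.11, 0],
    [-0.94, 0.11, 0],
    [-0.94, 0.11, 0],
    [-0.94, 0.11, 0],
    [-0.94, 0.11, 0],
    [-0.94, 0.11, 0],
  ],
  twist=[
    [0, 0, 0],
    [0, 0, 0],
    [0, 0, 0],
    [0, 0, 0],
    [0, 0, 0],
    [0, 0, 0],
    [0, 0, 0],
    [0, 0, 0],
  ],
  gripper=[-1, -1, -1, -1, -1, -1, -1, -1],
)

```text
time: 32.4
tool_pos: [0.5615, -0.1556, 0.4526]
ee_rot: [3.139, 0.002, 1.461]
wrist_force: [0.5, -0.5, -3.4]
width: 0.0136
finger_force: 30.0
```

Call:
play_rows(
  translation=[
    [-0.94, 0.11, 0],
    [-0.94, 0.11, 0],
    [-0.94, 0.11, 0],
    [-0.94, 0.11, 0],
    [-0.94, 0.11, 0],
    [0, 0, 0],
  ],
  twist=[
    [0, 0, 0],
    [0, 0, 0],
    [0, 0, 0],
    [0, 0, 0],
    [0, 0, 0],
    [0, 0, 0],
  ],
  gripper=[-1, -1, -1, -1, -1, -1],
)

```text
time: 33.0
tool_pos: [0.5621, -0.3482, 0.4506]
ee_rot: [-3.141, 0.004, 1.455]
wrist_force: [-0.1, 1.3, -3.6]
width: 0.0136
finger_force: 30.0
```

```bash
python3 - <<'E'
from h import *
save('scene','s7.png'); save('top','t7.png')
o=robot.get_obs();print(o['time'],o['tool_pos'],o['ee_rot'],o['width'],o['wrist_force'])
rec(['sieve','sieve_grip'],'scene',n=1);rec(['bulb1'],'top',n=5);rec(['stick_a','stick_a_butt','stick_a_tip','tray','bowl'],'top',n=4);rec(['stick_a'],'scene')
go(.561,-.344,.314,1.462)
E
```

```text
33.1 [ 0.5628237  -0.34411739  0.45140554] [-3.14157050e+00  4.04188516e-04  1.45957890e+00] 0.01371457463053732 [ 0.70475656  0.7363901  -2.60420427]
scene sieve [([0.564, -0.342, 0.132], 0.67)]
scene sieve_grip [([0.563, -0.35, 0.266], 0.65)]
top bulb1 [([0.413, 0.46, 0.027], 0.68), ([0.408, 0.407, 0.028], 0.62), ([0.546, 0.412, 0.025], 0.54)]
top stick_a [([0.548, 0.151, 0.005], 0.82), ([0.539, 0.198, 0.004], 0.79)]
top stick_a_butt [([0.397, 0.167, 0.004], 0.85), ([0.776, -0.23, 0.002], 0.32)]
top stick_a_tip [([0.774, -0.23, 0.002], 0.64), ([0.69, 0.134, 0.005], 0.6)]
top tray [([0.506, 0.423, 0.0], 0.57)]
top bowl [([0.546, 0.413, 0.026], 0.39)]
scene stick_a [([0.546, 0.151, 0.004], 0.6), ([0.537, 0.204, -0.002], 0.42)]
twist z units 0.01 shift units [-0.06 -0.05  3.45] rows 0.1 j6 end ~ -0.44
```

Call:
play_rows(
  translation=[
    [0, -0.05, 0.7],
    [0, 0, 0.7],
    [0, 0, 0.7],
    [0, 0, 0.6],
    [0, 0, 0.4],
    [0, 0, 0.2],
    [0, 0, 0.15],
    [0, 0, 0],
  ],
  twist=[
    [0, 0, 0],
    [0, 0, 0],
    [0, 0, 0],
    [0, 0, 0],
    [0, 0, 0],
    [0, 0, 0],
    [0, 0, 0],
    [0, 0, 0],
  ],
  gripper=[-1, -1, -1, -1, -1, -1, -1, -1],
)

```text
time: 34.35
tool_pos: [0.5609, -0.3417, 0.3182]
ee_rot: [3.139, 0.001, 1.462]
wrist_force: [-2.6, 2.7, 5.3]
width: 0.0137
finger_force: 30.0
```

Call:
play_rows(
  translation=[
    [0, 0, 0],
    [0, 0, 0],
    [0, 0, 0],
    [0, 0, 0],
    [0, 0, -0.3],
    [0, 0, -0.5],
    [0, 0, -0.7],
    [0, 0, -0.7],
  ],
  twist=[
    [0, 0, 0],
    [0, 0, 0],
    [0, 0, 0],
    [0, 0, 0],
    [0, 0, 0],
    [0, 0, 0],
    [0, 0, 0],
    [0, 0, 0],
  ],
  gripper=[-0.23, -0.23, -0.23, -0.23, -0.23, -0.23, -0.23, -0.23],
)

```text
time: 35.15
tool_pos: [0.5609, -0.3425, 0.403]
ee_rot: [-3.141, -0.0, 1.462]
wrist_force: [-0.4, 0.1, 0.6]
width: 0.0361
finger_force: 0.0
```

Call:
play_rows(
  translation=[
    [0.94, -0.13, 0],
    [0.94, -0.13, 0],
    [0.94, -0.13, 0],
    [0.94, -0.13, 0],
    [0.94, -0.13, 0],
    [0.94, -0.13, 0],
    [0.94, -0.13, 0],
    [0.94, -0.13, 0],
  ],
  twist=[
    [0, 0, 0],
    [0, 0, 0],
    [0, 0, 0],
    [0, 0, 0],
    [0, 0, 0],
    [0, 0, 0],
    [0, 0, 0],
    [0, 0, 0],
  ],
  gripper=[-0.23, -0.23, -0.23, -0.23, -0.23, -0.23, -0.23, -0.23],
)

```text
time: 35.95
tool_pos: [0.5521, -0.0375, 0.4029]
ee_rot: [3.14, -0.0, 1.462]
wrist_force: [0.9, -0.3, 0.3]
width: 0.0362
finger_force: 0.0
```

Call:
play_rows(
  translation=[
    [0.94, -0.13, 0],
    [0.94, -0.13, 0],
    [0.94, -0.13, 0],
    [0.94, -0.13, 0],
    [0.94, -0.13, 0],
    [0, 0, 0],
    [0, 0, 0],
    [0, 0, 0],
  ],
  twist=[
    [0, 0, 0],
    [0, 0, 0],
    [0, 0, 0],
    [0, 0, 0],
    [0, 0, 0],
    [0, 0, -0.98],
    [0, 0, -0.98],
    [0, 0, -0.98],
  ],
  gripper=[-0.23, -0.23, -0.23, -0.23, -0.23, -0.23, -0.23, -0.23],
)

```text
time: 36.75
tool_pos: [0.5469, 0.1514, 0.4028]
ee_rot: [3.14, 0.0, 1.761]
wrist_force: [-0.0, -0.2, -1.3]
width: 0.0361
finger_force: 0.0
```

Call:
play_rows(
  translation=[
    [0, 0, 0],
    [0, 0, 0],
    [0, 0, 0],
    [0, 0, 0],
    [0, 0, 0],
    [0, 0, 0],
    [0, 0, 0],
    [0, 0, 0],
  ],
  twist=[
    [0, 0, -0.98],
    [0, 0, -0.98],
    [0, 0, -0.98],
    [0, 0, -0.98],
    [0, 0, -0.98],
    [0, 0, -0.98],
    [0, 0, -0.98],
    [0, 0, -0.98],
  ],
  gripper=[-0.23, -0.23, -0.23, -0.23, -0.23, -0.23, -0.23, -0.23],
)

```text
time: 37.55
tool_pos: [0.547, 0.1507, 0.4028]
ee_rot: [3.141, 0.001, 2.544]
wrist_force: [-0.1, -0.3, 0.1]
width: 0.0364
finger_force: 0.0
```

Call:
play_rows(
  translation=[
    [0, 0, 0],
    [0, 0, 0],
    [0, 0, 0],
    [0, 0, 0],
    [0, 0, 0],
    [0, 0, 0],
  ],
  twist=[
    [0, 0, -0.98],
    [0, 0, -0.98],
    [0, 0, -0.98],
    [0, 0, -0.98],
    [0, 0, -0.98],
    [0, 0, 0],
  ],
  gripper=[-0.23, -0.23, -0.23, -0.23, -0.23, -0.23],
)

```text
time: 38.15
tool_pos: [0.547, 0.1508, 0.4027]
ee_rot: [3.141, 0.001, 3.03]
wrist_force: [-0.7, 0.6, -0.1]
width: 0.0362
finger_force: 0.0
```

```bash
python3 - <<'E'
from h import *
save('wrist','w8.png'); save('scene','s8.png')
o=robot.get_obs();print(o['time'],o['tool_pos'],o['ee_rot'],o['width'],o['wrist_force'])
rec(['sieve','sieve_grip'],'scene',n=1);rec(['stick_a','stick_a_butt','stick_a_tip'],'wrist',n=4)
go(.548,.149,.201,3.031)
E
```

```text
38.25 [0.54700515 0.15076448 0.40241701] [3.14119416e+00 8.84880681e-04 3.02768031e+00] 0.03629604689584632 [ 0.24207163  0.38286144 -0.23675211]
scene sieve [([0.559, -0.336, -0.0], 0.64)]
scene sieve_grip [([0.561, -0.339, 0.129], 0.6)]
wrist stick_a [([0.543, 0.199, -0.001], 0.95), ([0.412, 0.41, 0.021], 0.43)]
wrist stick_a_butt [([0.399, 0.169, 0.004], 0.74)]
wrist stick_a_tip [([0.697, 0.135, 0.004], 0.96), ([0.553, 0.414, 0.025], 0.3)]
twist z units -0.02 shift units [-0.03 -0.04  5.02] rows 0.0 j6 end ~ -1.19
```

View pics/w8.png

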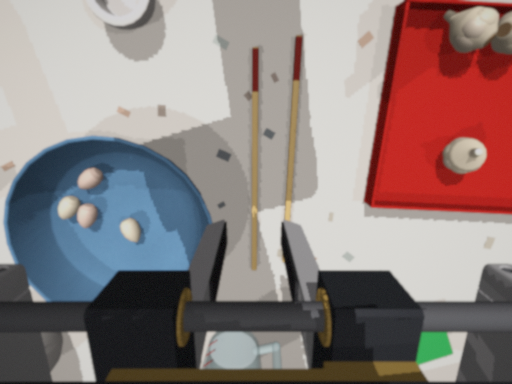

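The wrist view shows the near stick vertical at column 255, centred between the fingers. The second runs from (298,37) to about (288,218), and four cloves lie in the bowl. I'll pick up the first stick.

Call:
play_rows(
  translation=[
    [0, -0.04, 0.9],
    [0, 0, 0.9],
    [0, 0, 0.9],
    [0, 0, 0.9],
    [0, 0, 0.7],
    [0, 0, 0.4],
    [0, 0, 0.3],
    [0, 0, 0],
  ],
  twist=[
    [0, 0, 0],
    [0, 0, 0],
    [0, 0, 0],
    [0, 0, 0],
    [0, 0, 0],
    [0, 0, 0],
    [0, 0, 0],
    [0, 0, 0],
  ],
  gripper=[-0.23, -0.23, -0.23, -0.23, -0.23, -0.23, -0.23, -0.23],
)

```text
time: 39.3
tool_pos: [0.5468, 0.1492, 0.201]
ee_rot: [-3.141, -0.001, 3.029]
wrist_force: [0.7, -0.7, -0.9]
width: 0.0363
finger_force: 0.0
```

Call:
play_rows(
  translation=[
    [0, 0, 0],
    [0, 0, 0],
    [0, 0, 0],
    [0, 0, 0],
    [0, 0, 0],
    [0, 0, 0],
    [0, 0, -0.5],
    [0, 0, -0.8],
  ],
  twist=[
    [0, 0, 0],
    [0, 0, 0],
    [0, 0, 0],
    [0, 0, 0],
    [0, 0, 0],
    [0, 0, 0],
    [0, 0, 0],
    [0, 0, 0],
  ],
  gripper=[-1, -1, -1, -1, -1, -1, -1, -1],
)

```text
time: 40.1
tool_pos: [0.5457, 0.149, 0.2513]
ee_rot: [-3.14, -0.007, 3.03]
wrist_force: [0.4, 0.8, 0.1]
width: 0.0075
finger_force: 30.0
```

Call:
play_rows(
  translation=[
    [0, 0, -0.9],
    [0, 0, -0.8],
    [-0.3, -0.92, 0],
    [-0.3, -0.92, 0],
    [-0.3, -0.92, 0],
    [-0.3, -0.92, 0],
    [-0.3, -0.92, 0],
    [-0.3, -0.92, 0],
  ],
  twist=[
    [0, 0, 0],
    [0, 0, 0],
    [0, 0, 0],
    [0, 0, 0],
    [0, 0, 0],
    [0, 0, 0],
    [0, 0, 0],
    [0, 0, 0],
  ],
  gripper=[-1, -1, -1, -1, -1, -1, -1, -1],
)

```text
time: 40.9
tool_pos: [0.5937, -0.0798, 0.3216]
ee_rot: [3.141, -0.0, 3.03]
wrist_force: [0.6, 0.3, 0.2]
width: 0.0071
finger_force: 30.0
```

```bash
python3 - <<'E'
from h import *
w=save('wrist','w9.png'); save('scene','s9.png')
o=robot.get_obs();print(o['time'],o['tool_pos'],o['ee_rot'],o['width'],o['finger_force'],o['wrist_force'])
rec(['bowl'],'wrist');rec(['stick_a','stick_a_butt','stick_a_tip','bowl'],'scene',n=4)
go(.594,-.078,.265,3.03)
E
```

```text
41.0 [ 0.59404497 -0.08257198  0.32114888] [-3.13960065e+00 -2.22099412e-04  3.02416730e+00] 0.007319150255728972 29.99909609556198 [0.6697664 0.7797773 0.873413 ]
wrist bowl [([0.605, -0.032, 0.002], 0.61)]
scene stick_a [([0.539, 0.204, -0.001], 0.72), ([0.595, -0.084, 0.119], 0.67)]
scene stick_a_butt []
scene stick_a_tip [([0.739, -0.103, 0.121], 0.45)]
scene bowl [([0.601, -0.033, 0.0], 0.97)]
twist z units 0.01 shift units [-0.01 -0.02  1.42] rows 0.0 j6 end ~ -1.59
```

View pics/w9.png

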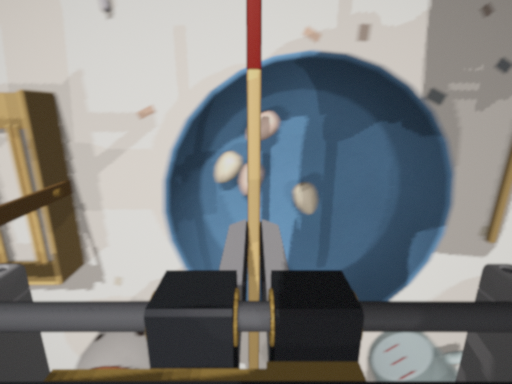

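The stick is held level over the bowl's right half, at column 253. I'll lower and release it, then go for the second.

Call:
play_rows(
  translation=[
    [0, 0, 0.5],
    [0, 0, 0.4],
    [0, 0, 0.3],
    [0, 0, 0.2],
    [0, 0, 0],
    [0, 0, 0],
    [0, 0, 0],
    [0, 0, 0],
  ],
  twist=[
    [0, 0, 0],
    [0, 0, 0],
    [0, 0, 0],
    [0, 0, 0],
    [0, 0, 0],
    [0, 0, 0],
    [0, 0, 0],
    [0, 0, 0],
  ],
  gripper=[-1, -1, -1, -1, -1, -0.6, -0.6, -0.6],
)

```text
time: 42.05
tool_pos: [0.5939, -0.0783, 0.2663]
ee_rot: [-3.142, 0.001, 3.03]
wrist_force: [-0.7, -0.5, -0.9]
width: 0.0187
finger_force: 0.0
```

Call:
play_rows(
  translation=[
    [0, 0, -0.3],
    [0, 0, -0.7],
    [0, 0, -0.8],
    [0, 0, -0.8],
    [0.3, 0.96, 0],
    [0.3, 0.96, 0],
    [0.3, 0.96, 0],
    [0.3, 0.96, 0],
  ],
  twist=[
    [0, 0, 0],
    [0, 0, 0],
    [0, 0, 0],
    [0, 0, 0],
    [0, 0, 0],
    [0, 0, 0],
    [0, 0, 0],
    [0, 0, 0],
  ],
  gripper=[-0.6, -0.6, -0.6, -0.6, -0.3, -0.2, -0.2, -0.2],
)

```text
time: 42.85
tool_pos: [0.5626, 0.0809, 0.3713]
ee_rot: [3.141, 0.002, 3.029]
wrist_force: [1.3, -0.1, -0.9]
width: 0.0378
finger_force: 0.0
```

Call:
play_rows(
  translation=[
    [0.3, 0.96, 0],
    [0.3, 0.96, 0],
    [0.3, 0.96, 0],
    [0, 0, 0],
  ],
  twist=[
    [0, 0, 0],
    [0, 0, 0],
    [0, 0, 0],
    [0, 0, 0],
  ],
  gripper=[-0.2, -0.2, -0.2, -0.2],
)

```text
time: 43.25
tool_pos: [0.5389, 0.2022, 0.3711]
ee_rot: [3.139, 0.001, 3.036]
wrist_force: [0.5, -0.3, 0.1]
width: 0.0375
finger_force: 0.0
```

```bash
python3 - <<'E'
from h import *
w=save('wrist','w10.png')
o=robot.get_obs();print(o['time'],o['tool_pos'],o['ee_rot'],o['width'])
rec(['stick_a','stick_a_butt','stick_a_tip'],'wrist',n=4)
# stick line: yellow/brown pixels in the middle rows
h=cv2.cvtColor(w,cv2.COLOR_RGB2HSV)
m=((h[:,:,1]>95)&(h[:,:,2]>80)&(h[:,:,0]>8)&(h[:,:,0]<30))|((h[:,:,1]>120)&((h[:,:,0]<8)|(h[:,:,0]>172)))
pts=[]
for v in range(5,215,5):
    u=np.flatnonzero(m[v,180:340])+180
    if 3<len(u)<25: pts.append((u.mean(),v))
p=np.array(pts);print(len(p),p[[0,-1]].round(1).tolist())
q=np.array(ray('wrist',p,.008))[:,:2];vx,vy,x0,y0=cv2.fitLine(q.astype(np.float32),cv2.DIST_HUBER,0,.01,.01).ravel()
print('yaw',np.arctan(vy/vx),'y at x=.54',y0+(.54-x0)*vy/vx)
save('scene','s10.png');rec(['stick_a'],'scene')
E
```

```text
43.3 [0.53955551 0.20024021 0.37096672] [3.14102082e+00 1.44791065e-03 3.03383129e+00] 0.03761165271441903
wrist stick_a [([0.542, 0.201, -0.001], 0.72), ([0.591, -0.077, 0.063], 0.57)]
wrist stick_a_butt [([0.581, -0.077, 0.018], 0.71)]
wrist stick_a_tip []
34 [[256.0, 45.0], [302.1, 210.0]]
yaw 0.05917726 y at x=.54 0.21729638
scene stick_a [([0.594, -0.077, 0.066], 0.65), ([0.54, 0.203, -0.001], 0.45), ([0.77, -0.231, -0.0], 0.41)]
```

```bash
python3 - <<'E'
from h import *
w=cv2.imread('pics/w10.png')[:,:,::-1]
h=cv2.cvtColor(np.ascontiguousarray(w),cv2.COLOR_RGB2HSV)
m=((h[:,:,1]>80)&(h[:,:,2]>60)&((h[:,:,0]<30)|(h[:,:,0]>172)))
pts=[]
for v in range(35,215,5):
    u=np.flatnonzero(m[v,225:285])+225
    if 3<len(u)<20: pts.append((np.median(u),v))
p=np.array(pts);print(len(p),p[::5].tolist())
q=np.array(ray('wrist',p,.008))[:,:2];vx,vy,x0,y0=cv2.fitLine(q.astype(np.float32),cv2.DIST_HUBER,0,.01,.01).ravel()
print('yaw',np.arctan(vy/vx),'y at x=.54',y0+(.54-x0)*vy/vx, 'xrange',q[:,0].min(),q[:,0].max())
y=y0+(.54-x0)*vy/vx; go(.54,y,.201,np.arctan(vy/vx)+np.pi)
E
```

```text
34 [[256.0, 45.0], [255.0, 70.0], [254.5, 95.0], [253.5, 120.0], [252.5, 145.0], [252.0, 170.0], [251.0, 195.0]]
yaw -0.1486948 y at x=.54 0.19646925 xrange 0.3963 0.5833
twist z units 0.35 shift units [ 0.01 -0.01  4.23] rows 0.0 j6 end ~ -1.07
```

Call:
play_rows(
  translation=[
    [0, 0, 0.9],
    [0, 0, 0.9],
    [0, 0, 0.9],
    [0, 0, 0.7],
    [0, 0, 0.5],
    [0, 0, 0.33],
    [0, 0, 0],
    [0, 0, 0],
  ],
  twist=[
    [0, 0, 0.35],
    [0, 0, 0],
    [0, 0, 0],
    [0, 0, 0],
    [0, 0, 0],
    [0, 0, 0],
    [0, 0, 0],
    [0, 0, 0],
  ],
  gripper=[-0.2, -0.2, -0.2, -0.2, -0.2, -0.2, -0.2, -1],
)

```text
time: 44.35
tool_pos: [0.5408, 0.1976, 0.2012]
ee_rot: [3.141, 0.001, 2.994]
wrist_force: [0.8, 0.8, 0.1]
width: 0.0325
finger_force: 0.0
```

Call:
play_rows(
  translation=[
    [0, 0, 0],
    [0, 0, 0],
    [0, 0, 0],
    [0, 0, 0],
    [0, 0, 0],
    [0, 0, -0.5],
    [0, 0, -0.8],
    [0, 0, -0.9],
  ],
  twist=[
    [0, 0, 0],
    [0, 0, 0],
    [0, 0, 0],
    [0, 0, 0],
    [0, 0, 0],
    [0, 0, 0],
    [0, 0, -0.15],
    [0, 0, -0.2],
  ],
  gripper=[-1, -1, -1, -1, -1, -1, -1, -1],
)

```text
time: 45.15
tool_pos: [0.5397, 0.1982, 0.2879]
ee_rot: [-3.14, -0.003, 3.031]
wrist_force: [1.3, -0.4, -0.4]
width: 0.0071
finger_force: 30.0
```

Call:
play_rows(
  translation=[
    [0, 0, -0.8],
    [-0.42, -0.88, 0],
    [-0.42, -0.88, 0],
    [-0.42, -0.88, 0],
    [-0.42, -0.88, 0],
    [-0.42, -0.88, 0],
    [0, 0, 0],
  ],
  twist=[
    [0, 0, 0],
    [0, 0, 0],
    [0, 0, 0],
    [0, 0, 0],
    [0, 0, 0],
    [0, 0, 0],
    [0, 0, 0],
  ],
  gripper=[-1, -1, -1, -1, -1, -1, -1],
)

```text
time: 45.85
tool_pos: [0.605, 0.0098, 0.3201]
ee_rot: [-3.14, 0.0, 3.024]
wrist_force: [1.0, -0.2, -0.7]
width: 0.0074
finger_force: 30.0
```

```bash
python3 - <<'E'
from h import *
w=save('wrist','w11.png'); save('scene','s11.png')
o=robot.get_obs();print(o['time'],o['tool_pos'],o['ee_rot'],o['width'],o['finger_force'],o['wrist_force'])
rec(['bowl'],'wrist');rec(['stick_a','bowl'],'scene',n=4)
go(.605,.013,.265,3.03)
E
```

```text
45.95 [0.60411744 0.01328383 0.32010306] [ 3.14090945e+00 -1.00441191e-03  3.02797390e+00] 0.007759256977356061 29.99916762113571 [-0.1417173   0.97140368  0.21376348]
wrist bowl []
scene stick_a [([0.599, 0.014, 0.118], 0.67), ([0.591, -0.076, 0.065], 0.58), ([0.609, -0.028, 0.017], 0.31)]
scene bowl [([0.598, -0.033, -0.0], 0.78), ([0.561, -0.338, 0.011], 0.62)]
twist z units 0.01 shift units [-0.04 -0.05  1.39] rows 0.1 j6 end ~ -1.44
```

View pics/w11.png

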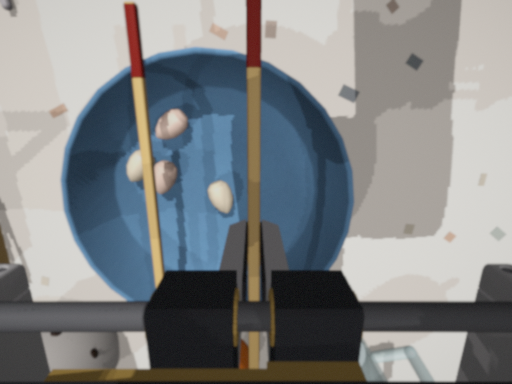

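The first stick lies across the bowl about 5° off the held one, running from (131,5) to (157,275). I'll turn the held stick to match and set it down.

Call:
play_rows(
  translation=[
    [0, -0.02, 0.5],
    [0, 0, 0.4],
    [0, 0, 0.3],
    [0, 0, 0.17],
    [0, 0, 0],
    [0, 0, 0],
    [0, 0, 0],
    [0, 0, 0],
  ],
  twist=[
    [0, 0, -0.7],
    [0, 0, 0],
    [0, 0, 0],
    [0, 0, 0],
    [0, 0, 0],
    [0, 0, 0],
    [0, 0, 0],
    [0, 0, 0],
  ],
  gripper=[-1, -1, -1, -1, -1, -0.6, -0.6, -0.6],
)

```text
time: 46.9
tool_pos: [0.6043, 0.0131, 0.2668]
ee_rot: [3.142, 0.002, 3.1]
wrist_force: [0.2, -0.1, -0.6]
width: 0.0185
finger_force: 0.0
```

Call:
play_rows(
  translation=[
    [0, 0, -0.3],
    [0, 0, -0.7],
    [0, 0, -0.9],
    [0, 0, -0.9],
    [0, 0, -0.9],
    [0, 0, -0.3],
    [0, 0, 0],
    [0, 0, 0],
  ],
  twist=[
    [0, 0, 0],
    [0, 0, 0],
    [0, 0, 0],
    [0, 0, 0],
    [0, 0, 0.7],
    [0, 0, 0],
    [0, 0, 0],
    [0, 0, 0],
  ],
  gripper=[-0.6, -0.6, -0.6, -0.6, -0.6, -0.6, 0, 0],
)

```text
time: 47.7
tool_pos: [0.6039, 0.0131, 0.4243]
ee_rot: [3.142, -0.002, 3.031]
wrist_force: [0.5, -0.5, -0.0]
width: 0.0315
finger_force: 0.0
```

```bash
python3 - <<'E'
from h import *
w=save('wrist','w12.png'); s=save('scene','s12.png')
o=robot.get_obs();print(o['time'],o['tool_pos'],o['ee_rot'],o['width'])
rec(['bowl','stick_a','stick_a_butt','stick_a_tip'],'wrist');rec(['stick_a','stick_a_tip','bowl','sieve','sieve_grip'],'scene',n=4)
A=cv2.resize(s[150:280,180:330],(400,346),interpolation=3);B=cv2.resize(w,(400,300));B=np.vstack([B,np.zeros((46,400,3),np.uint8)])
cv2.imwrite('pics/c12.png',np.hstack([A,B])[:,:,::-1])
E
```

```text
47.8 [0.60386318 0.01315223 0.42278887] [-3.14148549 -0.00495834  3.03033069] 0.039273246528093476
wrist bowl [([0.606, -0.034, -0.0], 0.7), ([0.601, 0.014, 0.061], 0.17)]
wrist stick_a [([0.604, 0.011, 0.064], 0.68), ([0.592, -0.079, 0.063], 0.63)]
wrist stick_a_butt [([0.444, -0.06, 0.066], 0.59)]
wrist stick_a_tip []
scene stick_a [([0.59, -0.075, 0.068], 0.6), ([0.602, 0.016, 0.058], 0.51)]
scene stick_a_tip [([0.735, -0.094, 0.064], 0.45), ([0.529, -0.061, 0.016], 0.37)]
scene bowl [([0.599, -0.03, 0.001], 0.9), ([0.609, -0.03, 0.018], 0.26)]
scene sieve [([0.561, -0.34, -0.0], 0.78), ([0.41, 0.407, 0.024], 0.35)]
scene sieve_grip [([0.561, -0.342, 0.13], 0.94)]
```

View pics/c12.png

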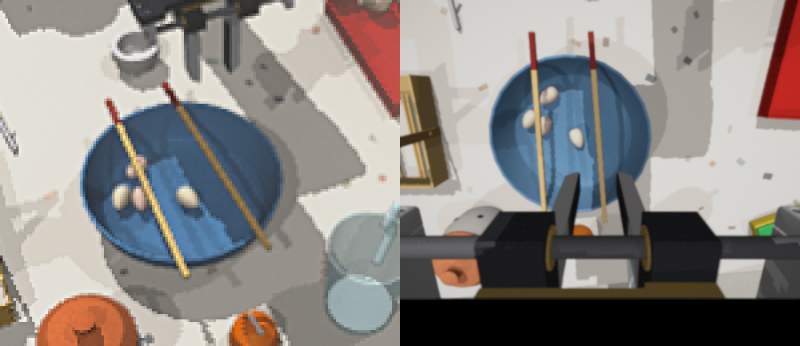

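The sticks lie parallel across the bowl and pass its rim at both ends. I'll go back for the sieve.

Call:
play_rows(
  translation=[
    [0.01, -0.99, 0],
    [0.01, -0.99, 0],
    [0.01, -0.99, 0],
    [0.01, -0.99, 0],
    [0.01, -0.99, 0],
    [0.01, -0.99, 0],
    [0.01, -0.99, 0],
    [0.01, -0.99, 0],
  ],
  twist=[
    [0, 0, 0],
    [0, 0, 0],
    [0, 0, 0],
    [0, 0, 0],
    [0, 0, 0],
    [0, 0, 0],
    [0, 0, 0],
    [0, 0, 0],
  ],
  gripper=[0, 0, 0, 0, 0, 0, 0, 0],
)

```text
time: 49.05
tool_pos: [0.565, -0.3028, 0.4259]
ee_rot: [-3.142, 0.001, 3.03]
wrist_force: [0.4, 0.1, 0.2]
width: 0.0471
finger_force: 0.0
```

Call:
play_rows(
  translation=[
    [0, -0.99, 0],
    [0, 0, 0],
    [0, 0, 0],
    [0, 0, 0],
    [0, 0, 0],
    [0, 0, 0],
    [0, 0, 0],
    [0, 0, 0],
  ],
  twist=[
    [0, 0, 0],
    [0, 0, 0.98],
    [0, 0, 0.98],
    [0, 0, 0.98],
    [0, 0, 0.98],
    [0, 0, 0.98],
    [0, 0, 0.98],
    [0, 0, 0.98],
  ],
  gripper=[0, 0, 0, 0, 0, 0, 0, 0],
)

```text
time: 49.85
tool_pos: [0.5611, -0.3407, 0.4258]
ee_rot: [3.141, 0.0, 2.34]
wrist_force: [1.2, 0.1, -0.2]
width: 0.0471
finger_force: 0.0
```

Call:
play_rows(
  translation=[
    [0, 0, 0],
    [0, 0, 0],
    [0, 0, 0],
    [0, 0, 0],
    [0, 0, 0],
    [0, 0, 0],
    [0, 0, 0],
    [0, 0, 0],
  ],
  twist=[
    [0, 0, 0.98],
    [0, 0, 0.98],
    [0, 0, 0.98],
    [0, 0, 0.98],
    [0, 0, 0.98],
    [0, 0, 0.98],
    [0, 0, 0.98],
    [0, 0, 0.98],
  ],
  gripper=[0, 0, 0, 0, 0, 0, 0, 0],
)

```text
time: 50.65
tool_pos: [0.5611, -0.3406, 0.4258]
ee_rot: [3.141, -0.0, 1.556]
wrist_force: [-0.1, -0.2, -0.0]
width: 0.0469
finger_force: 0.0
```

Call:
play_rows(
  translation=[
    [0, 0, 0],
    [0, 0, 0],
  ],
  twist=[
    [0, 0, 0.98],
    [0, 0, 0],
  ],
  gripper=[0, 0],
)

```text
time: 50.85
tool_pos: [0.561, -0.3407, 0.4257]
ee_rot: [3.142, -0.0, 1.462]
wrist_force: [0.3, -0.1, 0.5]
width: 0.0472
finger_force: 0.0
```

```bash
python3 - <<'E'
from h import *
w=save('wrist','w13.png')
o=robot.get_obs();print(o['time'],o['tool_pos'],o['ee_rot'],o['width'])
rec(['sieve','sieve_grip'],'wrist',n=2)
go(.561,-.341,.311,1.462)
E
```

```text
50.9 [ 0.56104013 -0.34065666  0.42576719] [ 3.14145332e+00 -4.06856805e-05  1.46379013e+00] 0.04711871204578834
wrist sieve [([0.561, -0.342, -0.001], 0.93)]
wrist sieve_grip [([0.558, -0.339, 0.129], 0.77)]
twist z units 0.02 shift units [-0.01 -0.    2.87] rows 0.0 j6 end ~ -0.44
```

Call:
play_rows(
  translation=[
    [0, 0, 0.8],
    [0, 0, 0.8],
    [0, 0, 0.7],
    [0, 0, 0.4],
    [0, 0, 0.17],
    [0, 0, 0],
    [0, 0, 0],
    [0, 0, 0],
  ],
  twist=[
    [0, 0, 0],
    [0, 0, 0],
    [0, 0, 0],
    [0, 0, 0],
    [0, 0, 0],
    [0, 0, 0],
    [0, 0, 0],
    [0, 0, 0],
  ],
  gripper=[0, 0, 0, 0, 0, 0, -1, -1],
)

```text
time: 51.8
tool_pos: [0.5614, -0.3409, 0.3131]
ee_rot: [3.138, 0.002, 1.462]
wrist_force: [-1.0, -0.4, 0.9]
width: 0.0346
finger_force: 0.0
```

Call:
play_rows(
  translation=[
    [0, 0, 0],
    [0, 0, 0],
    [0, 0, 0],
    [0, 0, 0],
    [0, 0, 0],
    [0, 0, -0.3],
    [0, 0, -0.6],
    [0, 0, -0.9],
  ],
  twist=[
    [0, 0, 0],
    [0, 0, 0],
    [0, 0, 0],
    [0, 0, 0],
    [0, 0, 0],
    [0, 0, 0],
    [0, 0, 0],
    [0, 0, 0],
  ],
  gripper=[-1, -1, -1, -1, -1, -1, -1, -1],
)

```text
time: 52.6
tool_pos: [0.5606, -0.3404, 0.3799]
ee_rot: [-3.134, -0.004, 1.462]
wrist_force: [-0.0, 0.2, -2.0]
width: 0.0136
finger_force: 30.0
```

Call:
play_rows(
  translation=[
    [0, 0, -0.9],
    [0, 0, -0.9],
    [0, 0, -0.4],
    [0, 0, 0],
    [0, 0, 0],
    [0, 0, 0],
    [0, 0, 0],
    [0, 0, 0],
  ],
  twist=[
    [0, 0, 0],
    [0, 0, 0],
    [0, 0, 0],
    [0, 0, -0.6],
    [0, 0, -0.95],
    [0, 0, -0.95],
    [0, 0, -0.95],
    [0, 0, -0.95],
  ],
  gripper=[-1, -1, -1, -1, -1, -1, -1, -1],
)

```text
time: 53.4
tool_pos: [0.5609, -0.3406, 0.4703]
ee_rot: [-3.14, -0.002, 1.906]
wrist_force: [0.4, 0.4, -2.3]
width: 0.0137
finger_force: 30.0
```

Call:
play_rows(
  translation=[
    [0, 0, 0],
    [0, 0, 0],
    [0, 0, 0],
    [0, 0, 0],
    [0, 0, 0],
    [0, 0, 0],
    [0, 0, 0],
    [0, 0, 0],
  ],
  twist=[
    [0, 0, -0.95],
    [0, 0, -0.95],
    [0, 0, -0.95],
    [0, 0, -0.95],
    [0, 0, -0.95],
    [0, 0, -0.95],
    [0, 0, -0.95],
    [0, 0, -0.95],
  ],
  gripper=[-1, -1, -1, -1, -1, -1, -1, -1],
)

```text
time: 54.2
tool_pos: [0.5609, -0.3406, 0.4703]
ee_rot: [3.141, -0.002, 2.666]
wrist_force: [0.6, -0.6, -2.3]
width: 0.0139
finger_force: 30.0
```

Call:
play_rows(
  translation=[
    [0, 0, 0],
    [0, 0, 0],
    [0, 0, 0],
    [0, 0, 0],
    [-0.01, 0.4, 0],
    [-0.01, 0.8, 0],
    [-0.01, 0.95, 0],
    [-0.01, 0.95, 0],
  ],
  twist=[
    [0, 0, -0.95],
    [0, 0, -0.95],
    [0, 0, -0.95],
    [0, 0, -0.85],
    [0, 0, 0],
    [0, 0, 0],
    [0, 0, 0],
    [0, 0, 0],
  ],
  gripper=[-1, -1, -1, -1, -1, -1, -1, -1],
)

```text
time: 55.0
tool_pos: [0.5761, -0.2155, 0.4706]
ee_rot: [3.14, -0.001, 3.029]
wrist_force: [1.4, 0.0, -2.5]
width: 0.0138
finger_force: 30.0
```

Call:
play_rows(
  translation=[
    [-0.01, 0.95, 0],
    [-0.01, 0.95, 0],
    [0, 0.95, 0],
    [0, 0.9, 0],
    [0, 0.6, 0],
    [0, 0.33, 0],
    [0, 0, 0],
    [0, 0, 0],
  ],
  twist=[
    [0, 0, 0],
    [0, 0, 0],
    [0, 0, 0],
    [0, 0, 0],
    [0, 0, 0],
    [0, 0, 0],
    [0, 0, 0],
    [0, 0, 0],
  ],
  gripper=[-1, -1, -1, -1, -1, -1, -1, -1],
)

```text
time: 55.8
tool_pos: [0.5974, -0.0318, 0.4709]
ee_rot: [-3.141, -0.0, 3.031]
wrist_force: [-0.6, -0.7, -3.1]
width: 0.0137
finger_force: 30.0
```

```bash
python3 - <<'E'
from h import *
s=save('scene','s14.png')
o=robot.get_obs();print(o['time'],o['tool_pos'],o['ee_rot'],o['width'],o['finger_force'],o['wrist_force'])
rec(['sieve','sieve_grip','sieve_floor','stick_a','bowl'],'scene',n=3)
go(.598,-.032,.384,3.03)
E
```

```text
55.85 [ 0.59740454 -0.03243019  0.47083359] [-3.14085739e+00 -3.24430905e-04  3.03014313e+00] 0.013782274760000246 29.996636509895325 [-0.07534208 -0.38963525 -2.41281909]
scene sieve [([0.596, -0.03, 0.159], 0.57)]
scene sieve_grip [([0.594, -0.033, 0.291], 0.56)]
scene sieve_floor [([0.593, -0.034, 0.169], 0.98)]
scene stick_a [([0.598, 0.016, 0.06], 0.61), ([0.593, -0.078, 0.064], 0.47), ([0.415, 0.457, 0.027], 0.26)]
scene bowl [([0.597, -0.033, 0.001], 0.69)]
twist z units 0.0 shift units [-0.01  0.02  2.17] rows 0.0 j6 end ~ -1.51
```

Call:
play_rows(
  translation=[
    [0, 0, 0.5],
    [0, 0, 0.6],
    [0, 0, 0.5],
    [0, 0, 0.3],
    [0, 0, 0.15],
    [0, 0, 0.08],
    [0, 0, 0.04],
    [0, 0, 0],
  ],
  twist=[
    [0, 0, 0],
    [0, 0, 0],
    [0, 0, 0],
    [0, 0, 0],
    [0, 0, 0],
    [0, 0, 0],
    [0, 0, 0],
    [0, 0, 0],
  ],
  gripper=[-1, -1, -1, -1, -1, -1, -1, -1],
)

```text
time: 56.9
tool_pos: [0.5976, -0.0316, 0.385]
ee_rot: [3.142, 0.002, 3.032]
wrist_force: [-0.1, -0.3, -2.5]
width: 0.0138
finger_force: 30.0
```

```bash
python3 -c "
from h import *
o=robot.get_obs();print(o['tool_pos'],o['wrist_force'],o['wrist_torque'])"
```

```text
[ 0.59764421 -0.03163061  0.38504593] [-0.13725303 -0.26593535 -2.53560935] [-0.00027385  0.02668996 -0.03219024]
```

Still carrying the full weight. I'll go down a little more, until contact.

Call:
play_rows(
  translation=[
    [0, 0, 0.04],
    [0, 0, 0.03],
    [0, 0, 0],
  ],
  twist=[
    [0, 0, 0],
    [0, 0, 0],
    [0, 0, 0],
  ],
  gripper=[-1, -1, -1],
)

```text
time: 57.2
tool_pos: [0.5976, -0.0316, 0.3816]
ee_rot: [3.142, 0.001, 3.032]
wrist_force: [0.6, 0.4, -3.3]
width: 0.0135
finger_force: 30.0
```

Call:
play_rows(
  translation=[
    [0, 0, 0],
    [0, 0, 0],
    [0, 0, 0],
    [0, 0, 0],
    [0, 0, -0.2],
    [0, 0, -0.4],
    [0, 0, -0.7],
    [0, 0, -0.9],
  ],
  twist=[
    [0, 0, 0],
    [0, 0, 0],
    [0, 0, 0],
    [0, 0, 0],
    [0, 0, 0],
    [0, 0, 0],
    [0, 0, 0],
    [0, 0, 0],
  ],
  gripper=[-0.3, -0.3, -0.3, -0.3, -0.3, -0.3, -0.3, -0.3],
)

```text
time: 58.0
tool_pos: [0.5974, -0.0316, 0.4691]
ee_rot: [3.141, -0.003, 3.032]
wrist_force: [0.4, -0.1, -0.2]
width: 0.033
finger_force: 0.0
```

Call:
play_rows(
  translation=[
    [0, 0, -0.9],
    [0.9, 0, 0],
    [0.9, 0, 0],
    [0.9, 0, 0],
    [0.9, 0, 0],
    [0.9, 0, 0],
    [0.9, 0, 0],
    [0, 0, 0],
  ],
  twist=[
    [0, 0, 0],
    [0, 0, 0],
    [0, 0, 0],
    [0, 0, 0],
    [0, 0, 0],
    [0, 0, 0],
    [0, 0, 0],
    [0, 0, 0],
  ],
  gripper=[-0.3, -0.3, -0.3, -0.3, -0.3, -0.3, -0.3, -0.3],
)

```text
time: 58.8
tool_pos: [0.3793, -0.0073, 0.5076]
ee_rot: [-3.141, 0.004, 3.032]
wrist_force: [1.4, 0.2, 0.3]
width: 0.0325
finger_force: 0.0
```

```bash
python3 - <<'E'
from h import *
s=save('scene','s15.png');t=save('top','t15.png')
o=robot.get_obs();print(o['time'],o['tool_pos'],o['wrist_force'])
rec(['sieve','sieve_grip','stick_a','bowl'],'scene',n=3);rec(['bulb1','clove1'],'scene',n=6);rec(['bulb1','tray','sieve'],'top',n=4)
A=cv2.resize(s[110:300,165:400],(470,380),interpolation=3);B=cv2.resize(t[110:240,75:345],(470,226),interpolation=3)
cv2.imwrite('pics/c15.png',np.vstack([A,B])[:600,:,::-1])
E
```

```text
58.9 [ 0.38218101 -0.00781469  0.50655338] [ 0.93789737  0.77321611 -0.76069692]
scene sieve [([0.594, -0.03, 0.07], 0.76), ([0.774, -0.232, 0.0], 0.23)]
scene sieve_grip [([0.6, -0.033, 0.198], 0.87)]
scene stick_a [([0.594, -0.076, 0.064], 0.54), ([0.444, -0.061, 0.065], 0.52), ([0.603, 0.016, 0.061], 0.44)]
scene bowl [([0.6, -0.031, -0.0], 0.62)]
scene bulb1 [([0.41, 0.407, 0.027], 0.6), ([0.554, 0.411, 0.03], 0.41), ([0.416, 0.457, 0.027], 0.4)]
scene clove1 [([0.444, -0.064, 0.065], 0.22)]
top bulb1 [([0.546, 0.413, 0.031], 0.76), ([0.415, 0.461, 0.029], 0.74), ([0.408, 0.408, 0.031], 0.72)]
top tray [([0.505, 0.42, 0.001], 0.63)]
top sieve [([0.595, -0.031, 0.073], 0.83)]
```

View pics/c15.png

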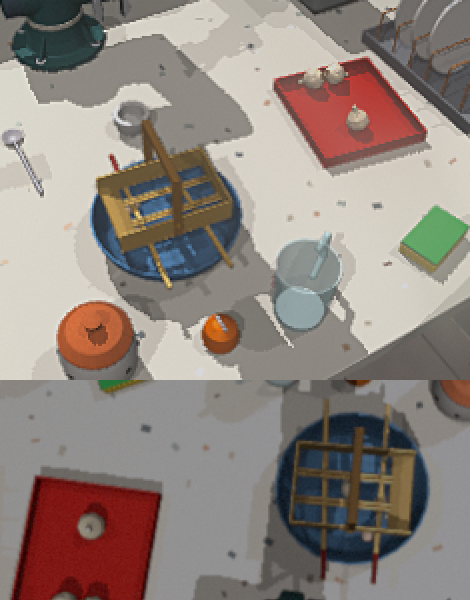

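The sieve stands level on both sticks over the middle of the bowl (165,205). The three bulbs are in the tray, and the spoon and keeper haven't moved. I'm handing in.

```bash
python3 -c "
from bench import robot
print(robot.close_job())"
```

```text
the job is handed in; nothing more can be done
None
```

The job is handed in: all four cloves are in the bowl, all three bulbs on the tray, and the empty sieve stands level on the two chopsticks over the middle of the bowl, with the keeper and spoon where they were.

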